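Weigh and dump a cup of brass bushes

TASK

Take the orange cup and pour all six brass bushes into the scale's aluminium pan, letting them come to rest there for the weighing. Then, with the cup stood upright back on the bench, tip the pan right over (its red push bar is for that) so that all six slide into the yellow bin: ease it gently against its stop without forcing it, and ease it back level rather than letting it snap back. Drop no bush on the bench, do not shift the bin, and leave the tools and the other things on the bench where they are.

Things in the scene. Friction and masses are not known exactly. Their poses are not given: they have to be found in the camera images.
- cup: orange open plastic cup holding six loose brass bushes; round, 85 mm high, outside diameter 45 mm at the foot, 62 mm at the rim, wall 3 mm, floor 5 mm, about 80 g empty. Two flat upright finger grips at its own +x and -x sides, 62 mm apart over their faces. Origin: centre of its underside, z up. It can be in either of two places on the right of the bench, a glue bottle in the other
- cup_mid (a point): point on the cup's axis, 40 mm above its underside. The cup's finger grips are 36 mm wide and reach from 34 to 80 mm above its underside; the cup starts upright with its x axis within about 35 degrees of the robot's x axis
- station: bench scale station, fixed to the bench: dark base plate 200 (x) x 300 (y) x 12 mm, blue scale housing under a tipping pan, two 10 mm aluminium uprights at x = -85 and +85 mm, up to 125 mm high, carrying the pan's hinge. Origin: on the bench, straight below the hinge axis, midway between the uprights; the hinge axis is parallel to the station's x axis, 118 mm above the bench. The pan lies on the -y side of the axis and the yellow bin stands on the +y side
- pan (a joint): angle of the tipping pan (rad): 0 level at rest, growing as the pan's rear (-y side) rises and it empties towards +y over the hinge edge. A spring and the pan's weight bring it back to 0; pushing it over at the bar takes some 2 to 6 N. The turn ends at a hard stop somewhere between 1.3 and 1.45 rad, to be felt. The bushes (brass on aluminium, friction coefficient 0.45 to 0.75) need about 1 rad or more, held for a moment, to slide out
- pan_floor (a point): point in the middle of the pan's floor (moves with the pan, axes like the station's when the pan is at rest). The pan is a 126 (x) x 140 (y) mm aluminium tray with 4 mm walls 45 mm high at its rear and both sides, open at its front edge, which is the hinge edge at +y; at rest the floor falls 11 degrees towards the rear, so bushes poured into it stay. Its rim is about 162 mm above the bench at the front and 134 mm at the rear
- pan_bar (a point): middle of the grip length of the pan's red push bar (moves with the pan): a round bar 14 mm thick and 70 mm long, parallel to the hinge axis, standing out on the station's -x side (this point is 75 mm outside the pan's side wall), 90 mm from the hinge axis, leaning 0.65 rad back towards -y at rest, hence 190 mm above the bench. Pushing it to the station's +y, along its arc, tips the pan; it is carried by a 10 mm arm at its +x end
- bin: yellow open bin 152 (x) x 165 (y) x 65 mm, walls and floor 4 mm, loose on the station's base plate under the pan's hinge edge, with its long side across the hinge. Origin: centre of its underside
- bush0: brass bush, 16 mm diameter and 16 mm long, 22 g, one of six alike in the cup; origin: its centre, z along its axis
- bush1: brass bush, 16 mm diameter and 16 mm long, 22 g, one of six alike in the cup; origin: its centre, z along its axis
- bush2: brass bush, 16 mm diameter and 16 mm long, 22 g, one of six alike in the cup; origin: its centre, z along its axis
- bush3: brass bush, 16 mm diameter and 16 mm long, 22 g, one of six alike in the cup; origin: its centre, z along its axis
- bush4: brass bush, 16 mm diameter and 16 mm long, 22 g, one of six alike in the cup; origin: its centre, z along its axis
- bush5: brass bush, 16 mm diameter and 16 mm long, 22 g, one of six alike in the cup; origin: its centre, z along its axis
- glue: grey glue bottle, 40 mm diameter, 110 mm high, blue cap, standing; origin: centre of its underside. Not to be disturbed
- hammer: hammer lying flat, 260 mm long, wooden handle, steel head; origin mid-length on the bench, x towards the head. Not to be disturbed
- wrench: steel wrench lying flat, 180 mm long, 8 mm thick; origin mid-length on the bench, x along it. Not to be disturbed
- screwdriver: screwdriver lying flat, blue handle, 200 mm long, 26 mm thick; origin mid-length on the bench, x towards its tip. Not to be disturbed
- fixture: grey round drilled fixture block, 90 mm diameter, 32 mm high; origin: centre of its underside. Not to be disturbed
- offcut: pale wood offcut 90 x 30 x 20 mm; origin: centre of its underside. Not to be disturbed
There are look-alikes about, which are no part of the job. There is more than one size of the cup; the job needs the smallest.

How it is judged:
By the outcome, as a careful person would: the job done as asked, in the order asked, and still so for the second after the job is handed in, with the robot touching nothing.
It also fails if it takes over 72 s, if anything falls off the work surface, if the arm or the gripper's body presses on something with over 40 N, if the wrist force passes 120 N, or if a joint passes its speed limit or range.

ROBOT

A 6-joint arm with a two-finger parallel gripper is mounted at the origin on the work surface. World frame = base frame: x ahead of the robot, y to its left, z up, the work surface at z = 0. Lengths are in m, angles in rad, forces in N, time in s.
With the tool pointing down it reaches from about 0.325 to 0.775 m from the base axis. Payload 5.5 kg.
Tool frame: the origin (TCP) lies midway between the tips of the shut fingers; the grasp point (between the pads) lies robot.grip_depth behind it (robot.grip_depth is the distance from the TCP to the grasp point, in m); z points along the fingers, y is the line along which they close (so a half turn about z gives the same grasp; the last joint's range is limited). The gripper opens to 85 mm and grips with 20 to 120 N. Pads are 22 mm wide; open, the fingers measure 114 mm over their backs; the gripper's body (76 mm by 85 mm) begins 54 mm behind the grasp point. The pads swing forward as they close: fully open they stand 13 mm farther back than shut.
Start: joints at [1.093, 0.091, 1.231, -0, 1.82, -0.057], TCP at [0.245, 0.548, 0.231] pointing down, gripper open.
Joint ranges: [-2.87, 2.87], [-0.86, 2.18], [0.17, 2.46], [-1.51, 4.65], [0.06, 2.69], [-2.65, 2.65]. Speed limits (rad/s): [2.57, 2.57, 3.01, 3.14, 3.14, 3.14].

INTERFACE

Orientations are given as a 3x3 rotation matrix whose columns are the frame's x, y, z axes.
In Python, from workcell import robot gives the robot as it stands.
- The arm moves only by the shell command python3 -m creep 'ROWS' [OPENING]. ROWS is JSON, one flat list of numbers, 6 for each row, row after row: the shift along the tool's x, y, z in m, then the turn, a rotation vector about the tool's x, y, z in degrees. A call has 1 to 5 rows; each row is the pose to reach, as a shift and turn from the pose commanded when the call began, along the tool's axes at that moment; what a row does not reach only later rows make up. A row lasts 1/10 s, in which the tool goes at most 50 mm and 8.59 degrees, less where a joint would pass 70% of its speed; a pose out of reach is approached as far as the arm can. A call with a gripper value outside its range is refused whole. OPENING is the closure, from 0 (fully open) to 1 (shut), set as the call begins (- or left out, the last holds). The fingers move at their own pace and stop on an object; the grip force is fixed at half the most. Time passes only in rows, so rows that repeat a pose let the fingers close. It gives the time, the measured TCP pose, the force, the opening and the grip force at its end, in the units of the state.
- robot.state(): the state, without advancing time (a new reading comes with each control period).
- robot.read_camera(name): name is "side" or "top"; returns a dict with "frame" (384x512x3 uint8, red, green, blue), "fx", "fy", "cx", "cy" (pixels), "R" (3x3) and "t" (3): a world point X has camera coordinates R X + t. Camera axes: x right, y down, z forward; pixel columns grow to the right and rows downward; lengths in m; the calibration is good to about 2 mm. A picture is of the moment at which its call begins. There is no depth.
- robot.finish_job(): hands the job in; it is judged then, once.
Trained networks look in a picture, given as the dict that the camera call returned (one of the last four; its "shot" number tells which), for a name from the list of things; names that differ only in an ending like _2 or _b are one class to them, and where a whole thing is asked for, a point or a joint stands for the part that bears it (a point fixed in the world has none). Each returns a list of dicts, best first, with "p" (0 to 1); they miss things now and then, are a little off and sometimes report something else, mostly with a low value. They report only what shows in the picture. A call takes as long as a camera call. They do not tell look-alikes from the thing itself.
- robot.find_in(picture, name): "xy" ([column, row] as shares, 0 to 1, of the picture: columns of its width, rows of its height, amid what is visible of it).
- robot.regions_of(picture, name): "mask" (384x512 bool, what is visible of it) and "xy" ([column, row] as shares, 0 to 1, of the picture: columns of its width, rows of its height, amid what is visible of it).
- robot.tip_of(picture, name): "xy" ([column, row] as shares, 0 to 1, of the picture: columns of its width, rows of its height: a listed point, or the origin of a listed thing).
The state is a dict: "clock": time; "joints": joint angles; "qvel": joint speeds; "joint_torque": joint torques, N m; "eef_pos": TCP position; "ee_rot": TCP orientation; "force": force on the tool from outside, world axes, zero at the start; "moment": the same for the moment, N m; "gripper_width": finger opening in m; "grip_force": force on a finger pad.
Only numpy, scipy, OpenCV 4.12 (cv2) and the standard library are available. Lean on these libraries where they do the work, as an engineer would, in place of code of your own. Each camera call takes 0.05 s, during which the arm holds its last target. There are 200 camera calls.

## Working session

There is one attempt and no reset: what is moved stays moved. The work goes in short steps, Python scripts to look and compute and a shell command to move; the robot and the scene stay as the last step left them, time stands still between calls to the robot, and variables do not carry over. Pictures are saved under pics/ and viewed, at most 10 in all, crops included, and the job is handed in when it is done.

```bash
ls; mkdir -p pics
cat > h.py <<'E'
import numpy as np, cv2
from workcell import robot
def ray(p,xy):
    u=np.array([xy[0]*512,xy[1]*384]); d=np.array([(u[0]-p['cx'])/p['fx'],(u[1]-p['cy'])/p['fy'],1.])
    R=np.array(p['R']);t=np.array(p['t']); return -R.T@t, R.T@d
def atz(p,xy,z):
    o,d=ray(p,xy); return o+d*(z-o[2])/d[2]
def tri(p,a,q,b):
    o,d=ray(p,a);o2,d2=ray(q,b); s=np.linalg.lstsq(np.c_[d,-d2],o2-o,rcond=None)[0]
    A=o+d*s[0];B=o2+d2*s[1]; return (A+B)/2,np.linalg.norm(A-B)
def proj(p,X):
    c=np.array(p['R'])@np.array(X)+np.array(p['t']); return np.array([p['fx']*c[0]/c[2]+p['cx'],p['fy']*c[1]/c[2]+p['cy']])
E
python3 - <<'E'
from h import *
np.set_printoptions(precision=3,suppress=True)
s=robot.state();print(s,robot.grip_depth)
P={n:robot.read_camera(n) for n in('top','side')}
im=[]
for n,p in P.items():
    o,_=ray(p,[.5,.5]);print(n,o,p['fx'])
    im.append(p['frame'])
    for k in ['cup','cup_mid','station','pan_floor','pan_bar','bin','glue','hammer','fixture','offcut']:
        r=robot.tip_of(p,k)
        print(n,k,[(np.round(np.array(x['xy'])*[512,384],1),round(x['p'],2),atz(p,x['xy'],{'cup_mid':.04,'pan_bar':.19,'pan_floor':.118,'bin':.012}.get(k,0)).round(3)) for x in r[:4]])
cv2.imwrite('pics/a.png',cv2.resize(im[0],(800,600))[...,::-1]);cv2.imwrite('pics/b.png',cv2.resize(im[1],(800,600))[...,::-1])
E
```

```text
pics
{'clock': 0.0, 'joints': array([ 1.093,  0.092,  1.232,  0.   ,  1.82 , -0.057]), 'qvel': array([ 0.001,  0.002, -0.003,  0.   , -0.   , -0.   ]), 'joint_torque': array([ -0.001, -45.874, -41.803,  -0.   ,   0.012,  -0.   ]), 'eef_pos': array([0.245, 0.547, 0.23 ]), 'ee_rot': array([[-0.913,  0.408, -0.001],
       [ 0.408,  0.913, -0.002],
       [ 0.   , -0.002, -1.   ]]), 'force': array([ 0.12 , -0.653,  0.531]), 'moment': array([-0.038, -0.019,  0.033]), 'grip_force': 0.0, 'gripper_width': 0.0852963105055392} 0.0187
top [ 0.349 -0.03   1.214] 436.0221028233926
top cup [(array([330.1, 121.4]), 0.84, array([ 0.723, -0.219,  0.   ])), (array([353.6, 213.2]), 0.73, array([ 0.457, -0.27 ,  0.   ])), (array([339.6, 270.8]), 0.68, array([ 0.301, -0.223,  0.   ]))]
top cup_mid [(array([355. , 210.9]), 0.98, array([ 0.46 , -0.266,  0.04 ])), (array([334.5, 115.4]), 0.91, array([ 0.727, -0.226,  0.04 ])), (array([343. , 273.4]), 0.6, array([ 0.295, -0.225,  0.04 ]))]
top station [(array([234. , 175.5]), 0.7, array([0.575, 0.06 , 0.   ]))]
top pan_floor [(array([257.5, 158.2]), 0.57, a
[... 1205 characters left out ...]
]
side pan_bar [(array([244.4, 180.3]), 0.85, array([ 0.467, -0.005,  0.19 ])), (array([192.3, 238.9]), 0.74, array([ 0.215, -0.106,  0.19 ]))]
side bin [(array([247.8, 208.4]), 0.57, array([0.581, 0.094, 0.012]))]
side glue [(array([357.3, 267.5]), 0.84, array([ 0.589, -0.286,  0.   ]))]
side hammer [(array([167.2, 200.8]), 0.86, array([0.451, 0.316, 0.   ]))]
side fixture [(array([186.7, 178. ]), 0.85, array([0.587, 0.389, 0.   ])), (array([324.7, 287.9]), 0.34, array([ 0.47 , -0.272,  0.   ])), (array([388.3, 310.5]), 0.3, array([ 0.509, -0.42 ,  0.   ]))]
side offcut [(array([195.4, 239.7]), 0.85, array([0.38 , 0.097, 0.   ])), (array([247.5, 206.7]), 0.73, array([0.601, 0.115, 0.   ]))]
```

View pics/a.png

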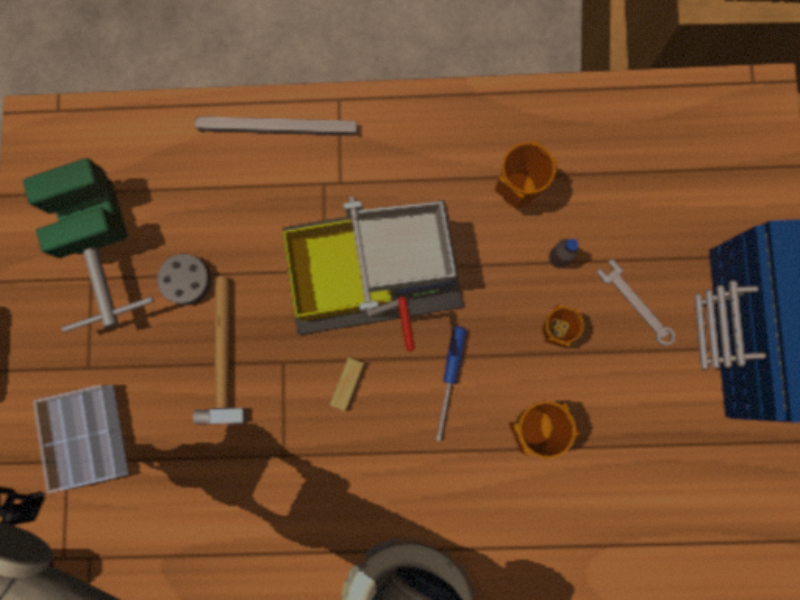

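View pics/b.png

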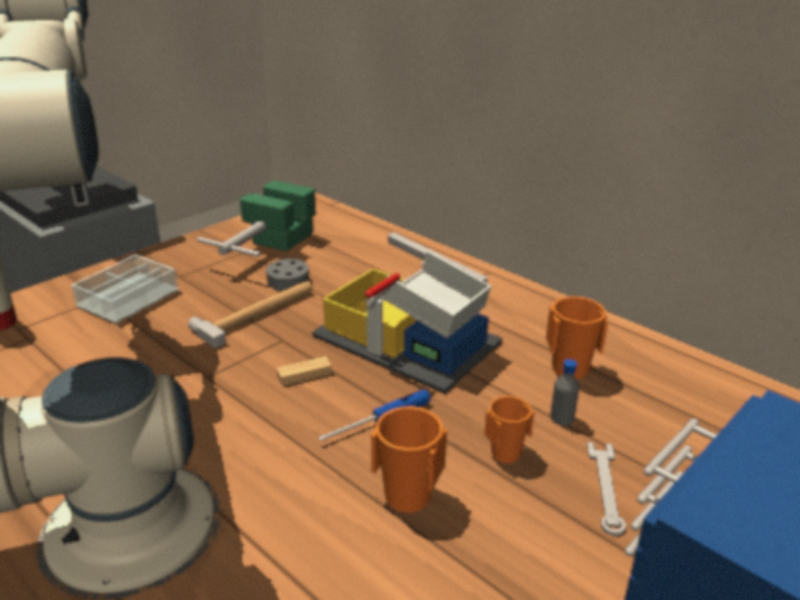

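The cup candidates in the top picture (800 px wide) are at (527,170), (563,326) and (546,430). The one at (563,326) is the smallest and the only one holding bushes; the glue bottle is at (565,252). The station is at about (370,265), with its red bar at (406,325). I'll fit the poses next and confirm the cup in a crop.

Run:
```python
from h import *
from scipy.optimize import minimize
np.set_printoptions(precision=4,suppress=True)
P=[robot.read_camera(n) for n in('top','side')]
th=np.linspace(0,2*np.pi,32)[:-1]
def circ(r,z): return np.c_[r*np.cos(th),r*np.sin(th),0*th+z]
box=lambda x0,x1,y0,y1,z0,z1: np.array([[x,y,z] for x in(x0,x1) for y in(y0,y1) for z in(z0,z1)])
cup=[np.r_[circ(.0225,0),circ(.031,.085)],box(.024,.031,-.018,.018,.034,.08),box(-.031,-.024,-.018,.018,.034,.08)]
L=.035;c=np.array([-.138,-.0545,.1896]); cy=circ(.007,0); bar=[np.r_[cy+[0,0,-L],cy+[0,0,L]][:,[2,0,1]]+c]
def tf(v,X):
    C,S=np.cos(v[2]),np.sin(v[2]); return X@np.array([[C,-S,0],[S,C,0],[0,0,1]]).T+[v[0],v[1],0]
K=4
def sil(p,v,parts):
    m=np.zeros((384*K,512*K),np.uint8)
    for X in parts:
        u=np.array([(proj(p,x)+.5)*K for x in tf(v,X)]); cv2.fillConvexPoly(m,cv2.convexHull(u.round().astype(np.int32)),1)
    return cv2.resize(m.astype(np.float32),(512,384),interpolation=cv2.INTER_AREA)
def fit(v0,parts,masks):
    def cost(v):
        c=0
        for p,m in zip(P,masks):
            s=sil(p,v,parts); c+=1-np.minimum(s,m).sum()/np.maximum(s,m).sum()
        return c
    best=min((minimize(cost,[v0[0],v0[1],a],method='Nelder-Mead',options=dict(initial_simplex=np.array([v0[0],v0[1],a])+np.array([[0,0,0],[.01,0,0],[0,.01,0],[0,0,.2]]),xatol=1e-4,fatol=1e-4)) for a in v0[2]),key=lambda r:r.fun)
    return best.x,best.fun
def near(p,k,X):
    r=robot.regions_of(p,k); u=proj(p,X)
    return min(r,key=lambda q:np.hypot(*(np.array(q['xy'])*[512,384]-u)))['mask'].astype(np.float32)
cm=[near(p,'cup',[.462,-.268,.04]) for p in P]; print([m.sum() for m in cm])
cv,f=fit((.462,-.268,(-.5,-.2,.1,.4)),cup,cm); print('cup',cv,f)
rm=[]
for p in P:
    h=p['frame'].astype(int); m=((h[...,0]>110)&(h[...,1]<50)&(h[...,2]<60)).astype(np.uint8)
    u=proj(p,[.46,-.01,.19]); n,l,s,ce=cv2.connectedComponentsWithStats(m); i=1+np.argmin(np.hypot(*(ce[1:]-u).T)); rm.append((l==i).astype(np.float32)); print('red',ce[i],s[i])
sv,f=fit((.59,.06,(.0,.17,.3)),bar,rm); print('station',sv,f)
for k in ('cup','pan_floor','pan_bar','station','bin'):
    a,b=[robot.tip_of(p,k) for p in P]
    if a and b: print(k,tri(P[0],a[0]['xy'],P[1],b[0]['xy']))
print('pan_floor exp',tf(sv,np.array([[0,-.07,.105]])),'bin exp',tf(sv,np.array([[0,.05,.012]])))
p=P[0]; big=cv2.resize(p['frame'][115:280,175:395],None,fx=3.6,fy=3.6,interpolation=cv2.INTER_CUBIC)
d=lambda X,v,col:cv2.polylines(big,[((np.array([proj(p,x) for x in tf(v,np.array(X))])+.5-[175,115])*3.6).round().astype(np.int32)],True,col,1)
pl=box(-.1,.1,-.15,.15,.012,.012)[[0,2,6,4]]; d(pl,sv,(0,255,255))
d([[-.085,0,.118],[.085,0,.118]],sv,(255,0,255)); d([[-.063,0,.162],[.063,0,.162],[.063,-.14,.134],[-.063,-.14,.134]],sv,(0,255,0))
d(bar[0][[0,15,46,31]],sv,(0,255,255))
for X in cup[1:]: d(X[[1,3,7,5]],cv,(0,255,255))
d(circ(.031,.085),cv,(0,255,0))
cv2.imwrite('pics/c.png',big[...,::-1])
```

```text
[np.float32(342.0), np.float32(989.0)]
cup [ 0.4649 -0.2719 -0.3061] 0.4914973974227905
red [259.4487 208.0385] [255 190  10  35 156]
red [243.9844 182.7812] [234 176  21  14  64]
station [0.5856 0.0699 0.2021] 0.8596927523612976
cup (array([ 0.4063, -0.2414, -0.0452]), np.float64(0.15314086288453743))
pan_floor (array([ 0.597 , -0.0072,  0.1025]), np.float64(0.005966885077166143))
station (array([ 0.5839,  0.0601, -0.0017]), np.float64(0.005661841306050598))
bin (array([0.5914, 0.1006, 0.0024]), np.float64(0.008175039719080604))
pan_floor exp [[0.5997 0.0013 0.105 ]] bin exp [[0.5756 0.1189 0.012 ]]
```

View pics/c.png

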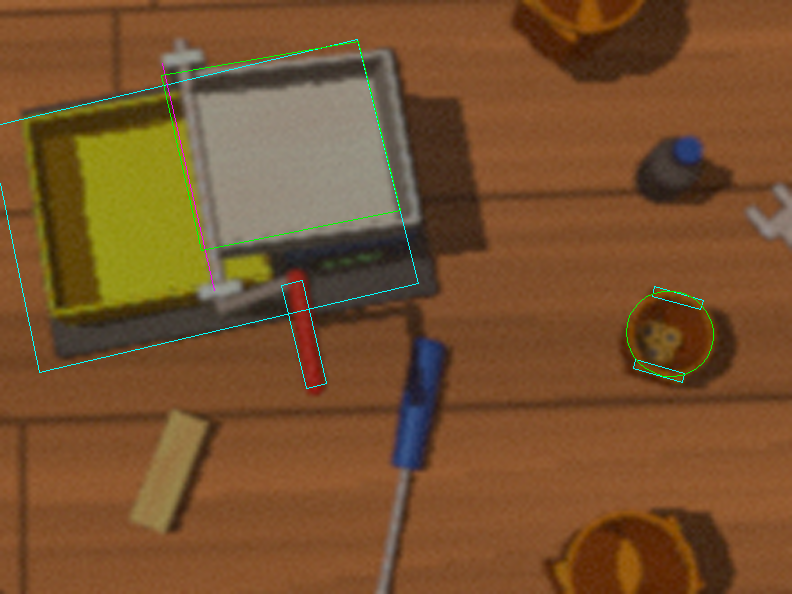

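The crop confirms the target: the cup at (670,335) is the smallest of the three and holds brass bushes. The station fit is off, so I'll refit it from points read here: plate corners (60,357) and (438,297), upright tops (183,57) and (220,291), pan rear corners (392,52) and (418,220), bar ends (296,275) and (315,388).

Run:
```python
from h import *
from scipy.optimize import least_squares
np.set_printoptions(precision=4,suppress=True)
P=[robot.read_camera(n) for n in('top','side')]
def tf(v,X):
    X=np.array(X);C,S=np.cos(v[2]),np.sin(v[2]); return X@np.array([[C,-S,0],[S,C,0],[0,0,1]]).T+[v[0],v[1],0]
M=np.array([[-.1,.15,.012],[-.1,-.15,.012],[.085,0,.125],[-.085,0,.125],[.067,-.14,.134],[-.067,-.14,.134],[-.103,-.0545,.1896],[-.173,-.0545,.1896]])
U=np.array([[60,357],[438,297],[183,57],[220,291],[392,52],[418,220],[296,275],[315,388]])/3.6+[175,115]-.5
r=least_squares(lambda v:(np.array([proj(P[0],x) for x in tf(v,M)])-U).ravel(),[.58,.06,.157],loss='soft_l1'); v=r.x
print('station',v); print((np.array([proj(P[0],x) for x in tf(v,M)])-U))
print('bar',tf(v,[[-.138,-.0545,.1896]]),'pan',tf(v,[[0,-.07,.105]]),'bin?',tf(v,[[0,.06,.012]]))
p=P[1]; x0,y0=215,165
big=cv2.resize(p['frame'][y0:y0+150,x0:x0+180],None,fx=4,fy=4,interpolation=cv2.INTER_CUBIC)
d=lambda X,v,col:cv2.polylines(big,[((np.array([proj(p,x) for x in tf(v,X)])+.5-[x0,y0])*4).round().astype(np.int32)],True,col,1)
d([[-.1,-.15,.012],[-.1,.15,.012],[.1,.15,.012],[.1,-.15,.012]],v,(0,255,255))
d([[-.085,0,.118],[.085,0,.118]],v,(255,0,255)); d([[-.063,0,.162],[.063,0,.162],[.063,-.14,.134],[-.063,-.14,.134]],v,(0,255,0)); d(M[-2:],v,(255,255,255))
cv=(.4649,-.2719,-.306); th=np.linspace(0,6.28,30)
d(np.c_[.031*np.cos(th),.031*np.sin(th),0*th+.085],cv,(0,255,0)); d(np.c_[.0225*np.cos(th),.0225*np.sin(th),0*th],cv,(0,255,0))
for s in(1,-1): d([[.031*s,-.018,.034],[.031*s,.018,.034],[.031*s,.018,.08],[.031*s,-.018,.08]],cv,(0,255,255))
cv2.imwrite('pics/d.png',big[...,::-1])
```

```text
station [0.5878 0.0566 0.1286]
[[-4.1983 -0.1034]
 [-2.627  -0.583 ]
 [ 1.2481 -0.535 ]
 [ 0.8365 -1.2292]
 [-2.0526 -2.1772]
 [-0.4629  2.1242]
 [ 1.5484  3.2206]
 [ 0.9569  0.95  ]]
bar [[ 0.458  -0.0152  0.1896]] pan [[ 0.5968 -0.0129  0.105 ]] bin? [[0.5801 0.1161 0.012 ]]
```

View pics/d.png

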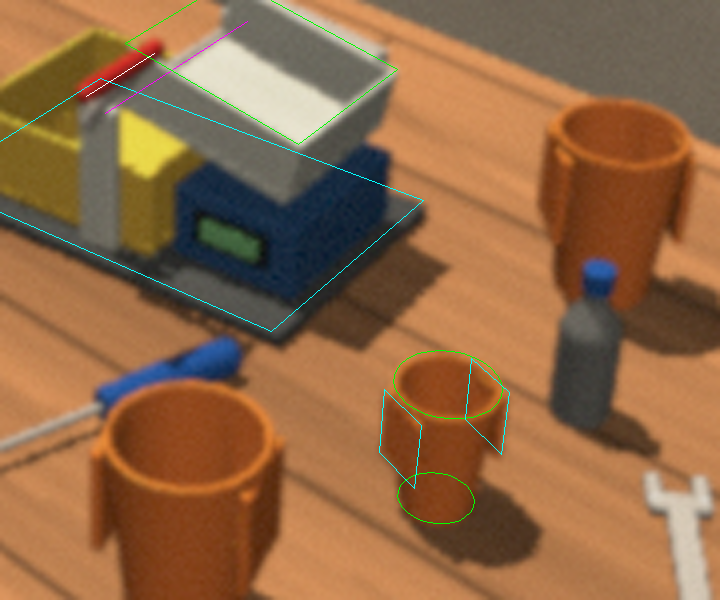

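The overlay shows the cup fit lying on the real cup, with its rim at (445,385) and left grip at (402,430). The bar and pan are slightly off, so I'll refit the station without the plate. I also want to know what kinematics help the interface offers.

Run:
```python
from h import *
from scipy.optimize import least_squares
np.set_printoptions(precision=4,suppress=True)
print([a for a in dir(robot) if a[0]!='_'])
p=robot.read_camera('top')
def tf(v,X):
    X=np.array(X);C,S=np.cos(v[2]),np.sin(v[2]); return X@np.array([[C,-S,0],[S,C,0],[0,0,1]]).T+[v[0],v[1],0]
M=np.array([[.085,0,.125],[-.085,0,.125],[.063,-.146,.135],[-.063,-.146,.135],[-.103,-.0545,.1896],[-.173,-.0545,.1896]])
U=np.array([[183,57],[220,291],[388,54],[414,222],[296,275],[315,388]])/3.6+[175,115]-.5
r=least_squares(lambda v:(np.array([proj(p,x) for x in tf(v,M)])-U).ravel(),[.58,.06,.157]); v=r.x
print('station',v); print((np.array([proj(p,x) for x in tf(v,M)])-U))
print('bar',tf(v,[[-.138,-.0545,.1896]]),'pan',tf(v,[[0,-.07,.105]]))
s=robot.state();print(s['clock'],s['joints'],s['eef_pos'])
```

```text
['IKError', 'find_in', 'finish_job', 'grip_depth', 'read_camera', 'regions_of', 'state', 'tip_of']
station [0.588  0.0604 0.132 ]
[[-0.3455 -0.5182]
 [-0.5718 -1.2554]
 [ 0.0273 -1.8967]
 [ 1.2753 -0.6402]
 [ 0.0594  3.1135]
 [-0.4491  0.8217]]
bar [[ 0.4584 -0.0118  0.1896]] pan [[ 0.5972 -0.009   0.105 ]]
1.95 [ 1.0933  0.0911  1.2307 -0.      1.8198 -0.0567] [0.2451 0.5477 0.2313]
```

```bash
cat > go.py <<'E'
import sys; from h import *
from scipy.spatial.transform import Rotation as Ro
def rows(pos,R):
    s=robot.state(); R0=np.array(s['ee_rot']); d=R0.T@(np.array(pos)-s['eef_pos']); w=np.degrees(Ro.from_matrix(R0.T@R).as_rotvec())
    print('d',d.round(4),'w',w.round(2),'| t',round(s['clock'],2),'pos',np.round(s['eef_pos'],3),'F',np.round(s['force'],1),'q',np.round(s['joints'],3))
def frame(y,z):
    y=np.array(y,float);z=np.array(z,float);z/=np.linalg.norm(z);y-=z*(y@z);y/=np.linalg.norm(y);return np.c_[np.cross(y,z),y,z]
def log():
    import json; s=robot.state(); open('log.txt','a').write(json.dumps([list(map(float,s['joints'])),list(map(float,s['eef_pos'])),np.array(s['ee_rot']).tolist()])+'\n')
E
python3 -c "
from go import *; log()"
python3 -m creep '[-0.535,-0.659,-0.09,0,0,84,-0.535,-0.659,-0.09,0,0,84,-0.535,-0.659,-0.09,0,0,84,-0.535,-0.659,-0.09,0,0,84,-0.535,-0.659,-0.09,0,0,84]' 0
python3 -c "
from go import *; log(); rows([.445,-.24,.3],frame([.953,-.301,0],[0,0,-1]))"
```

```text
clock: 2.45
eef_pos: [0.3093, 0.3057, 0.2579]
ee_rot: [[-0.384, 0.923, 0.001], [0.923, 0.384, 0.0], [-0.0, 0.001, -1.0]]
force: [1.6, -0.3, 1.2]
gripper_width: 0.0855
grip_force: 0.0
d [-0.5559 -0.0844 -0.0421] w [ 4.000e-02 -1.000e-02  4.013e+01] | t 2.45 pos [0.309 0.306 0.258] F [ 1.6 -0.3  1.2] q [ 0.701 -0.346  1.584 -0.     1.903  0.307]
```

```bash
python3 -m creep '[-0.556,-0.084,-0.05,0,0,40,-0.556,-0.084,-0.05,0,0,40,-0.556,-0.084,-0.05,0,0,40,-0.556,-0.084,-0.05,0,0,40,-0.556,-0.084,-0.05,0,0,40]' 0 >/dev/null
python3 - <<'E'
from go import *; log()
import json
from scipy.optimize import least_squares
th=np.deg2rad(30); h=np.array([.301,.953,0]); z=h*np.cos(th)-np.array([0,0,np.sin(th)]); T=frame([.953,-.301,0],z)
rows(np.array([.465,-.272,.055])+.0187*z-.14*z+[0,0,.12],T)
D=[json.loads(l) for l in open('log.txt')]
for q,p,R in D:
    c,s=np.cos(q[0]),np.sin(q[0]); print(np.round([*q[1:], c*p[0]+s*p[1], -s*p[0]+c*p[1], p[2]],4))
E
```

```text
d [-0.3979  0.19    0.0447] w [-1.000e-02  5.995e+01  1.800e-01] | t 2.95 pos [0.371 0.064 0.28 ] F [0.7 0.5 0.5] q [ 0.081 -0.492  1.65   0.     1.982  0.384]
[ 0.0911  1.2307 -0.      1.8198 -0.0567  0.5991  0.034   0.2313]
[-3.4550e-01  1.5836e+00 -3.0000e-04  1.9029e+00  3.0690e-01  4.3350e-01
  3.3900e-02  2.5790e-01]
[-4.9240e-01  1.6500e+00  1.0000e-04  1.9824e+00  3.8450e-01  3.7480e-01
  3.4000e-02  2.8040e-01]
```

```bash
python3 -m creep '[-0.36,0.09,0,0,0,0,-0.36,0.09,0,0,0,0,-0.36,0.09,0,0,0,0,-0.36,0.09,0,0,0,0,-0.36,0.09,0,0,0,0]' 0 >/dev/null
cat >> go.py <<'E'
def grasp(cx,cy,yaw,z,th=35,side=1):
    t=np.deg2rad(th); h=side*np.array([-np.sin(yaw),np.cos(yaw),0]); zz=h*np.cos(t)-np.array([0,0,np.sin(t)]); T=frame(side*np.array([np.cos(yaw),np.sin(yaw),0]),zz)
    return np.array([cx,cy,z])+.0187*zz,T
E
python3 -c "
from go import *; log(); rows(*grasp(.465,-.272,-.306,.21))"
```

```text
d [-0.0356  0.1287  0.0811] w [-0.13 55.01  0.44] | t 3.45 pos [ 0.357 -0.185  0.28 ] F [0.6 0.  0.4] q [-0.564 -0.423  1.601  0.     1.961 -0.266]
```

```bash
python3 -m creep '[-0.036,0.129,0.06,0,55,0,-0.036,0.129,0.06,0,55,0,-0.036,0.129,0.06,0,55,0]' 0 >/dev/null
python3 -c "
from go import *; log(); rows(*grasp(.465,-.272,-.306,.21))"
```

```text
d [-0.0096 -0.0022  0.0192] w [-2.000e-02  2.897e+01  4.300e-01] | t 3.75 pos [ 0.472 -0.258  0.221] F [0.8 0.7 0.2] q [-0.812  0.045  1.358  0.425  1.937 -0.399]
```

```bash
python3 -m creep '[-0.01,-0.002,0.019,0,29,0,-0.01,-0.002,0.019,0,29,0,-0.01,-0.002,0.019,0,29,0,-0.01,-0.002,0.019,0,29,0]' 0 >/dev/null
python3 - <<'E'
from go import *; log(); rows(*grasp(.465,-.272,-.306,.21))
import json
from scipy.optimize import least_squares
D=[json.loads(l) for l in open('log.txt')]
Rz=lambda a:Ro.from_euler('z',a).as_matrix(); Ry=lambda a:Ro.from_euler('y',a).as_matrix()
def fk(k,q):
    z0,a1,L1,e,L2,d,y0=k
    A=Rz(q[0]); p=A@np.array([a1,y0,z0]); A=A@Ry(q[1]); p=p+A@np.array([0,0,L1]); A=A@Ry(q[2]); p=p+A@np.array([e,0,L2]); A=A@Rz(q[3])@Ry(q[4])@Rz(q[5]); return p+A@np.array([0,0,d]),A
r=least_squares(lambda k:np.concatenate([fk(k,q)[0]-p for q,p,R in D]),[.3,0,.35,0,.35,.2,.034])
print('k',r.x.round(4),np.abs(r.fun).max(),np.linalg.svd(r.jac)[1])
for q,p,R in D[-2:]: print(fk(r.x,q)[1].T@np.array(R))
P=[robot.read_camera(n) for n in('top','side')]
im=[cv2.resize(P[1]['frame'][150:350,190:457],(800,600),interpolation=cv2.INTER_CUBIC)]
cv2.imwrite('pics/e.png',im[0][...,::-1])
E
```

```text
d [ 0.0034  0.0023 -0.0019] w [-0.38 -0.24 -0.07] | t 4.15 pos [ 0.467 -0.257  0.195] F [ 0.3 -0.3 -1.3] q [-0.99   0.265  1.36   0.814  2.086 -0.482]
k [0.1572 0.     0.3726 0.0969 0.5585 0.3407 0.034 ] 8.170432386211957e-10 [4.79107747 3.48646447 2.47461667 0.66832939 0.49614195 0.24494235
 0.11660452]
[[ 5.24026426e-16 -1.00000000e+00 -2.93586679e-17]
 [ 1.00000000e+00  3.07057862e-16  1.09882211e-16]
 [-2.05130818e-16 -1.40989173e-16  1.00000000e+00]]
[[ 2.30791932e-16 -1.00000000e+00  2.58700089e-17]
 [ 1.00000000e+00  4.02724947e-16  3.56318182e-17]
 [-2.85741093e-16  1.80155505e-16  1.00000000e+00]]
```

View pics/e.png

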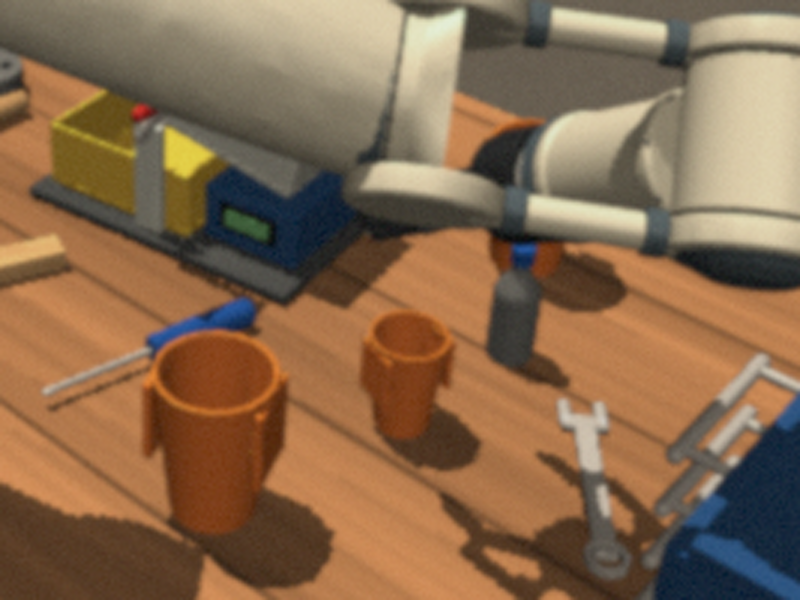

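The picture shows the cup at (405,375) on the bench below the gripper, with its grips visible. The wrist is at (740,150), above and next to the blue toolbox. The kinematic fit is exact, with the wrist 0.34 m behind the TCP, so I'll check toolbox clearance and plan the pour.

```bash
cat > kin.py <<'E'
from go import *
from scipy.optimize import least_squares
k=[.1572,0,.3726,.0969,.5585,.3407,.034]
Rz=lambda a:Ro.from_euler('z',a).as_matrix(); Ry=lambda a:Ro.from_euler('y',a).as_matrix()
lo=np.array([-2.87,-.86,.17,-1.51,.06,-2.65]);hi=np.array([2.87,2.18,2.46,4.65,2.69,2.65])
def fk(q):
    z0,a1,L1,e,L2,d,y0=k
    A=Rz(q[0]); p=A@np.array([a1,y0,z0]); A=A@Ry(q[1]); p=p+A@np.array([0,0,L1]); el=p; A=A@Ry(q[2]); p=p+A@np.array([e,0,L2]); w=p; A=A@Rz(q[3])@Ry(q[4])@Rz(q[5]); return p+A@np.array([0,0,d]),A@Rz(np.pi/2),el,w
def ik(pos,R,q0,n=0):
    best=None; rng=np.random.default_rng(0)
    for i in range(n+1):
        s=np.clip(q0,lo+.01,hi-.01) if i==0 else rng.uniform(lo,hi)
        def f(q):
            p,A,_,_=fk(q); return np.r_[5*(p-pos),Ro.from_matrix(R.T@A).as_rotvec()]
        r=least_squares(f,s,bounds=(lo,hi)); c=np.linalg.norm(r.fun)
        if best is None or c<best[0]-1e-4 or (c<1e-4 and np.abs(r.x-q0).max()<np.abs(best[1]-q0).max()): best=(c,r.x)
    return best
E
python3 - <<'E'
from kin import *
np.set_printoptions(precision=3,suppress=True)
s=robot.state(); q=np.array(s['joints']); p,A,el,w=fk(q); print(np.abs(p-s['eef_pos']).max(),np.abs(A-s['ee_rot']).max(),'wrist',w)
a=robot.read_camera('top');b=robot.read_camera('side')
f=lambda u:[u[0]/800,u[1]/600]
for u,v in (((770,222),(770,395)),((727,415),(640,520)),((710,250),(640,520))): print('box',tri(a,f(u),b,f(v)))
qq=q
for th in (35,40,45):
  for z in(.21,.06):
    c,qq=ik(*grasp(.465,-.272,-.306,z,th),q); print(th,z,c,qq,'w',fk(qq)[3])
c,q0=ik(*grasp(.465,-.272,-.306,.21,40),q)
# pour: cup axis a, heading
t=np.deg2rad(40)
for sy in (150,170,190,210):
  for tilt in (120,):
   for phi in (0,20,40):
    ps=np.deg2rad(sy); S=np.array([np.cos(ps),np.sin(ps),0]); U=np.array([0,0,1.]); H=np.cross(U,-S) if np.cross(U,-S)[1]>0 else -np.cross(U,-S)
    T_=np.deg2rad(tilt-90); a_=S*np.cos(T_)-U*np.sin(T_); w_=-S*np.sin(T_)-U*np.cos(T_); ph=np.deg2rad(phi); pr=np.cos(ph)*H+np.sin(ph)*w_
    z=-np.sin(t)*a_+np.cos(t)*pr; x=np.cos(t)*a_+np.sin(t)*pr; R=np.c_[x,np.cross(z,x),z]
    lip=np.array([.605,-.005,.175]); g=lip-.028*a_-.031*w_  # grasp pt: back from rim, axis
    c,qq=ik(g+.0187*z,R,q0,4); print(sy,phi,'c',round(c,4),qq,'z',z,'w',fk(qq)[3],'el',fk(qq)[2],'g',g)
E
```

```text
1.1102230246251565e-16 3.3306690738754696e-16 wrist [ 0.386 -0.524  0.391]
box (array([ 0.598, -0.57 ,  0.193]), np.float64(7.240862405536079e-05))
box (array([ 0.323, -0.52 ,  0.141]), np.float64(0.04422355260492247))
box (array([ 0.556, -0.514, -0.01 ]), np.float64(0.12157327245926423))
35 0.21 1.003644284756368e-15 [-0.988  0.26   1.357  0.817  2.082 -0.475] w [ 0.386 -0.524  0.395]
35 0.06 6.589194081385345e-10 [-0.988  0.396  1.472  0.737  1.903 -0.668] w [ 0.386 -0.524  0.245]
40 0.21 1.5691208660045599e-09 [-0.968  0.222  1.361  0.75   2.052 -0.473] w [ 0.391 -0.507  0.417]
40 0.06 1.195410163160168e-15 [-0.968  0.345  1.492  0.682  1.859 -0.654] w [ 0.391 -0.507  0.267]
45 0.21 8.427870629661135e-14 [-0.944  0.184  1.366  0.683  2.021 -0.469] w [ 0.396 -0.489  0.438]
45 0.06 3.2458592232421832e-15 [-0.944  0.296  1.513  0.626  1.816 -0.635] w [ 0.396 -0.489  0.288]
150 0 c 0.1243 [-0.519 -0.186  2.307  2.123  1.213 -2.65 ] z [0.865 0.385 0.321] w [ 0.327 -0.147  0.149] el [-0.043  0.064  0.523] g [ 0.613 -0.009  0.216]
150 20 c 0.0771 [-0.44  -0.504  2.403  1.949  0.808 -2.65
[... 976 characters left out ...]
.436 -0.27   0.186] el [ 0.067 -0.006  0.525] g [ 0.614 -0.003  0.216]
190 40 c 0.063 [-0.609 -0.134  2.008  1.477  1.376 -2.65 ] z [ 0.689  0.717 -0.105] w [ 0.392 -0.232  0.267] el [-0.021  0.056  0.526] g [ 0.614 -0.003  0.216]
210 0 c 0.0 [-0.534  0.6    1.47   1.679  2.094 -2.385] z [0.099 0.942 0.321] w [ 0.581 -0.304  0.112] el [ 0.198 -0.078  0.465] g [ 0.613 -0.001  0.216]
210 20 c 0.0 [-0.581  0.408  1.578  1.519  1.922 -2.592] z [0.236 0.967 0.094] w [ 0.537 -0.312  0.185] el [ 0.142 -0.053  0.499] g [ 0.613 -0.001  0.216]
210 40 c 0.0981 [-0.6    0.163  1.703  1.374  1.707 -2.65 ] z [ 0.402  0.91  -0.105] w [ 0.487 -0.292  0.27 ] el [ 0.069 -0.006  0.525] g [ 0.613 -0.001  0.216]
```

```bash
cat > plan.py <<'E'
from kin import *
np.set_printoptions(precision=2,suppress=True)
def upR(psi,th):  # heading psi
    h=np.array([np.cos(psi),np.sin(psi),0]); t=np.deg2rad(th); z=h*np.cos(t)-np.array([0,0,np.sin(t)]); return frame([np.sin(psi),-np.cos(psi),0],z)
def pourR(psi,th,beta,T):
    sd=psi+np.deg2rad(beta); s=np.array([np.cos(sd),np.sin(sd),0]); n=np.cross([0,0,1.],s); return Ro.from_rotvec(n*np.deg2rad(T)).as_matrix()@upR(psi,th),s
if __name__=='__main__':
  th=42; c,q0=ik(*grasp(.465,-.272,-.306,.21,th),robot.state()['joints']); print(q0)
  psi0=-.306+np.pi/2
  for dpsi in (-90,-60,-40,-20,0,20,40):
   psi=psi0+np.deg2rad(dpsi)
   for beta in (-110,-90,-70,-45,-20,0,20,45,70,90,110):
    qq=q0; ok=True; wz=9
    for T in np.r_[0:121:20]:
        R,s=pourR(psi,th,beta,T); Tr=np.deg2rad(T); a=s*np.sin(Tr)+[0,0,np.cos(Tr)]; lipd=s*np.cos(Tr)-np.array([0,0,np.sin(Tr)])
        lip=np.array([.6,-.005,.185]) ; g=lip-.028*a-.031*lipd*min(1,T/60) if T>60 else np.array([.6,-.005,.23])-s*.03
        c,qn=ik(g+.0187*R[:,2],R,qq)
        if c>2e-3: ok=False;break
        if np.abs(qn-qq).max()>1.5 and T>0: ok=False;break
        qq=qn; wz=min(wz,fk(qq)[3][2])
    if ok: print(dpsi,beta,'q',qq,'z',R[:,2],'w',fk(qq)[3],'minwz',round(wz,3),'mar',round(min((qq-lo).min(),(hi-qq).min()),2))
E
python3 plan.py
```

```text
[-0.96  0.21  1.36  0.72  2.04 -0.47]
-90 -110 q [-0.03  0.1   2.31  3.18  1.43  0.18] z [ 0.83 -0.07  0.55] w [0.34 0.02 0.05] minwz 0.047 mar 0.15
-90 -90 q [-0.41 -0.17  2.37  2.37  1.21  1.05] z [0.88 0.33 0.33] w [ 0.32 -0.1   0.12] minwz 0.118 mar 0.09
-90 -70 q [-0.62 -0.01  2.06  1.73  1.52  1.7 ] z [0.67 0.74 0.11] w [ 0.38 -0.23  0.19] minwz 0.189 mar 0.4
-90 -45 q [-0.56  0.38  1.46  1.31  1.99  2.13] z [ 0.08  0.99 -0.12] w [ 0.57 -0.32  0.26] minwz 0.265 mar 0.52
-90 -20 q [-0.35  0.78  0.82  1.07  2.5   2.4 ] z [-0.58  0.77 -0.27] w [ 0.78 -0.25  0.31] minwz 0.313 mar 0.19
-90 45 q [ 0.3   0.76  0.93 -1.27  2.36  0.96] z [-0.5  -0.85 -0.12] w [0.75 0.27 0.26] minwz 0.265 mar 0.24
-60 -110 q [-0.39  0.18  2.22  2.48  1.6   0.74] z [0.75 0.36 0.55] w [ 0.36 -0.11  0.05] minwz 0.047 mar 0.24
-60 -90 q [-0.59  0.18  2.01  1.91  1.69  1.35] z [0.6  0.73 0.33] w [ 0.4  -0.23  0.12] minwz 0.118 mar 0.45
-60 -70 q [-0.59  0.38  1.6   1.53  1.96  1.78] z [0.21 0.97 0.11] w [ 0.53 -0.31  0.19] minwz 0.189 mar 0.73
-60 -45 q [-0.42  0.72  0.99  1.24  2.39  2.14] z [-0.43  0.9  -0.
[... 3179 characters left out ...]
0.12] w [0.86 0.17 0.26] minwz 0.265 mar 0.02
40 -20 q [ 0.36  0.52  1.17 -1.18  2.09  0.  ] z [-0.21 -0.94 -0.27] w [0.67 0.29 0.31] minwz 0.313 mar 0.33
40 0 q [ 0.45  0.07  1.7  -1.25  1.56  0.2 ] z [ 0.36 -0.88 -0.31] w [0.49 0.27 0.33] minwz 0.325 mar 0.26
40 20 q [ 0.33 -0.45  2.17 -1.34  0.88  0.28] z [ 0.81 -0.51 -0.27] w [0.34 0.15 0.31] minwz 0.313 mar 0.17
40 45 q [-0.32 -0.71  2.42  1.59  0.48 -2.56] z [ 0.98  0.16 -0.12] w [ 0.29 -0.06  0.26] minwz 0.265 mar 0.04
40 90 q [-0.57  0.48  1.63  1.73  1.99 -2.43] z [0.25 0.91 0.33] w [ 0.53 -0.29  0.12] minwz 0.118 mar 0.22
40 110 q [-0.43  0.81  1.3   1.91  2.33 -1.99] z [-0.14  0.82  0.55] w [ 0.65 -0.26  0.05] minwz 0.047 mar 0.36
```

```bash
python3 -c "
from plan import *; rows(*grasp(.465,-.271,-.306,.12,42)); rows(*grasp(.465,-.271,-.306,.058,42)); print(fk(ik(*grasp(.465,-.271,-.306,.058,42),robot.state()['joints'])[1])[3])"
```

```text
d [-0.07  0.    0.05] w [-0.35 -6.69  0.27] | t 4.35 pos [ 0.47 -0.26  0.2 ] F [0.3 0.5 0.5] q [-0.99  0.26  1.36  0.81  2.08 -0.48]
d [-0.13  0.    0.09] w [-0.35 -6.69  0.27] | t 4.35 pos [ 0.47 -0.26  0.2 ] F [0.3 0.5 0.5] q [-0.99  0.26  1.36  0.81  2.08 -0.48]
[ 0.39 -0.5   0.27]
```

```bash
sed -i 's/precision=2/precision=4/' plan.py
python3 -m creep '[-0.04,0,0.025,-0.35,-6.7,0.3,-0.07,0,0.05,-0.35,-6.7,0.3]' 0 >/dev/null
python3 -c "
from plan import *; rows(*grasp(.465,-.271,-.306,.058,42))"
```

```text
d [-0.0527 -0.0011  0.0463] w [0.25 0.57 0.47] | t 4.55 pos [ 0.47  -0.256  0.116] F [ 0.5 -0.  -0.3] q [-0.954  0.248  1.46   0.679  1.922 -0.576]
```

```bash
python3 -m creep '[-0.025,-0.001,0.023,0.3,0.6,0.5,-0.053,-0.001,0.046,0.3,0.6,0.5,-0.053,-0.001,0.046,0.3,0.6,0.5]' 0 
python3 -c "
from plan import *; rows(*grasp(.465,-.271,-.306,.058,42))
p=robot.read_camera('side'); q=robot.read_camera('top')
im=np.hstack([cv2.resize(p['frame'][190:340,270:450],(400,333),interpolation=3),cv2.resize(q['frame'][140:260,300:444],(400,333),interpolation=3)])
cv2.imwrite('pics/f.png',im[...,::-1])"
```

```text
clock: 4.85
eef_pos: [0.4659, -0.254, 0.0388]
ee_rot: [[0.21, 0.953, 0.217], [0.625, -0.302, 0.72], [0.752, -0.016, -0.659]]
force: [0.1, 1.2, -0.1]
gripper_width: 0.0853
grip_force: 0.0
d [ 0.0034  0.0042 -0.0064] w [-0.59 -0.75 -0.69] | t 4.85 pos [ 0.466 -0.254  0.039] F [ 0.1  1.2 -0.1] q [-0.959  0.336  1.511  0.66   1.841 -0.647]
```

View pics/f.png

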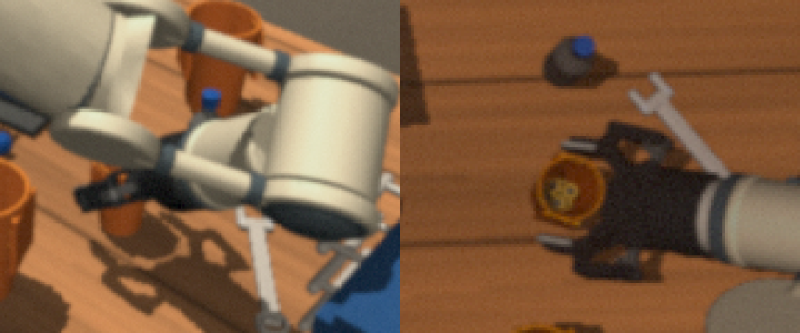

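The right half shows the open fingers at (578,147) and (555,240), either side of the cup centred at (567,190), bushes inside. I'll correct a few millimetres and close.

```bash
python3 -m creep '[0.003,0.003,-0.006,-0.6,-0.7,-0.7,0.003,0.003,-0.006,-0.6,-0.7,-0.7]' 0 >/dev/null
python3 -m creep '[0,0,0,0,0,0,0,0,0,0,0,0,0,0,0,0,0,0,0,0,0,0,0,0,0,0,0,0,0,0]' 1 
python3 -c "
from plan import *; rows(*grasp(.465,-.271,-.306,.058,42))"
```

```text
clock: 5.65
eef_pos: [0.4694, -0.2601, 0.0498]
ee_rot: [[0.197, 0.953, 0.23], [0.64, -0.303, 0.706], [0.743, 0.008, -0.669]]
force: [-2.1, -1.3, 6.4]
gripper_width: 0.0614
grip_force: 64.9
d [-0.0018 -0.0009  0.0045] w [0.36 0.03 0.26] | t 5.65 pos [ 0.469 -0.26   0.05 ] F [-2.1 -1.3  6.4] q [-0.961  0.321  1.501  0.663  1.841 -0.65 ]
```

```bash
cat >> plan.py <<'E'
def stage(psi,beta,T,lip=(.592,-.005,.172),th=42,gh=.062):
    R,s=pourR(psi,th,beta,T); t=np.deg2rad(T); a=s*np.sin(t)+[0,0,np.cos(t)]; ld=s*np.cos(t)-np.array([0,0,np.sin(t)])
    g=np.array(lip)-(.085-gh)*a-.031*ld; return g+.0187*R[:,2],R
E
python3 -m creep '[0.015,0,-0.013,0,0,0,0.05,0,-0.045,0,0,0,0.088,0.001,-0.08,0,0,0,0.126,0.002,-0.113,0,0,0,0.149,0.002,-0.134,0,0,0]'
python3 - <<'E'
from plan import *
rows(np.array([.50,-.15,.29]),upR(-.306,42)); print(stage(-.306,-45,0,(.592,-.005,.3)))
E
```

```text
clock: 6.15
eef_pos: [0.47, -0.2594, 0.2537]
ee_rot: [[0.196, 0.953, 0.23], [0.642, -0.302, 0.704], [0.741, 0.01, -0.671]]
force: [0.5, -0.7, -1.2]
gripper_width: 0.0613
grip_force: 65.4
d [ 0.1031 -0.0042  0.0596] w [-66.45  -0.29  60.61] | t 6.15 pos [ 0.47  -0.259  0.254] F [ 0.5 -0.7 -1.2] q [-0.959  0.185  1.287  0.76   2.105 -0.403]
(array([0.591 , 0.0183, 0.2645]), array([[ 0.638 , -0.3012,  0.7086],
       [-0.2016, -0.9535, -0.2239],
       [ 0.7431, -0.    , -0.6691]]))
```

```bash
python3 -m creep '[0.103,-0.004,0.06,-66.5,-0.3,60.6,0.103,-0.004,0.06,-66.5,-0.3,60.6,0.103,-0.004,0.06,-66.5,-0.3,60.6,0.103,-0.004,0.06,-66.5,-0.3,60.6,0.103,-0.004,0.06,-66.5,-0.3,60.6]' | head -3
python3 - <<'E'
from plan import *
rows([.58,-.02,.3],upR(-.306,42))
E
```

```text
clock: 6.65
eef_pos: [0.4998, -0.1493, 0.2859]
ee_rot: [[0.584, 0.487, 0.65], [0.327, -0.874, 0.361], [0.743, 0.002, -0.669]]
d [ 0.0995 -0.0739  0.0893] w [-34.61  -0.06  31.28] | t 6.65 pos [ 0.5   -0.149  0.286] F [ 0.8 -0.1 -0.6] q [-0.862 -0.499  1.846  0.816  1.573  0.298]
```

```bash
python3 -m creep '[0.1,-0.074,0.089,-34.6,0,31.3,0.1,-0.074,0.089,-34.6,0,31.3,0.1,-0.074,0.089,-34.6,0,31.3,0.1,-0.074,0.089,-34.6,0,31.3,0.1,-0.074,0.089,-34.6,0,31.3]' | head -3
python3 -m creep '[0,0,0,0,0,0,0,0,0,0,0,0]' >/dev/null
python3 - <<'E'
from plan import *
s=robot.state(); print('grip',s['gripper_width'],s['grip_force'])
qq=s['joints']
for T in (0,45,60,75,90,105,120,130):
    c,qq=ik(*stage(-.306,-45,T,(.592,-.005,.3 if T==0 else .18 if T<80 else .172)),qq); print(T,round(c,5),qq,fk(qq)[3])
rows(*stage(-.306,-45,45,(.592,-.005,.20)))
E
```

```text
clock: 7.15
eef_pos: [0.5758, -0.0249, 0.2959]
ee_rot: [[0.693, -0.012, 0.72], [-0.009, -1.0, -0.008], [0.72, -0.001, -0.694]]
grip 0.061415694870441274 66.01297974586487
0 0.0 [ 0.1703 -0.5852  1.9407 -0.405   1.0446  2.1152] [0.3495 0.0946 0.4925]
45 0.0 [-0.2524 -0.3264  1.8181  0.4571  1.3126  1.8119] [ 0.4393 -0.0782  0.4577]
60 0.0 [-0.3611 -0.1883  1.7175  0.6495  1.489   1.8074] [ 0.4726 -0.1421  0.4496]
75 0.0 [-0.4441 -0.0406  1.6283  0.8171  1.6496  1.8439] [ 0.5037 -0.202   0.4232]
90 0.0 [-0.504   0.1131  1.5633  0.9728  1.7812  1.899 ] [ 0.5306 -0.2538  0.3722]
105 0.0 [-0.5441  0.2562  1.5072  1.13    1.9     1.9883] [ 0.5515 -0.294   0.3156]
120 0.0 [-0.5675  0.388   1.4736  1.2938  1.9957  2.0958] [ 0.5649 -0.3198  0.2492]
130 0.0 [-0.5746  0.4676  1.4646  1.4082  2.047   2.175 ] [ 0.5692 -0.328   0.2017]
d [-0.0712 -0.0606  0.0775] w [ 12.86 -24.83  37.74] | t 7.35 pos [ 0.576 -0.025  0.295] F [ 0.1 -0.3 -2.7] q [-0.175 -0.669  1.922  0.137  1.097  1.388]
```

```bash
python3 -m creep '[-0.014,-0.012,0.016,2.6,-5,7.5,-0.028,-0.024,0.031,5.1,-10,15.1,-0.043,-0.036,0.046,7.7,-15,22.6,-0.057,-0.048,0.062,10.3,-19.9,30.2,-0.071,-0.061,0.077,12.9,-24.8,37.7]' | head -3
python3 -m creep '[0,0,0,0,0,0]' >/dev/null
python3 - <<'E'
from plan import *
rows(*stage(-.306,-45,75,(.592,-.005,.18)))
E
```

```text
clock: 7.85
eef_pos: [0.5831, 0.032, 0.1903]
ee_rot: [[0.818, -0.366, 0.444], [-0.52, -0.8, 0.299], [0.246, -0.476, -0.844]]
d [-0.0001 -0.0056 -0.0036] w [ 15.63 -22.96  18.37] | t 7.95 pos [0.582 0.031 0.186] F [ 0.3 -0.4 -3.8] q [-0.239 -0.353  1.809  0.419  1.312  1.802]
```

```bash
python3 -m creep '[0,-0.001,-0.001,3.1,-4.6,3.7,0,-0.002,-0.001,6.3,-9.2,7.3,0,-0.003,-0.002,9.4,-13.8,11,0,-0.004,-0.003,12.5,-18.4,14.7,0,-0.006,-0.004,15.6,-23,18.4]' | head -2
python3 -m creep '[0,0,0,0,0,0]' >/dev/null
python3 - <<'E'
from plan import *
rows(*stage(-.306,-45,90,(.592,-.005,.172)));rows(*stage(-.306,-45,100,(.592,-.005,.172)))
p=robot.read_camera('top');q=robot.read_camera('side')
im=np.hstack([cv2.resize(p['frame'][110:260,190:370],(400,333),interpolation=3),cv2.resize(q['frame'][140:260,210:354],(400,333),interpolation=3)])
cv2.imwrite('pics/g.png',im[...,::-1])
E
```

```text
clock: 8.45
eef_pos: [0.5839, 0.0349, 0.1987]
d [ 0.0026  0.0026 -0.0005] w [  7.04 -10.91   8.24] | t 8.55 pos [0.584 0.034 0.195] F [-0.4 -0.3 -3.2] q [-0.444 -0.044  1.624  0.817  1.649  1.844]
d [ 0.0047 -0.0006 -0.0066] w [ 11.78 -17.96  13.51] | t 8.55 pos [0.584 0.034 0.195] F [-0.4 -0.3 -3.2] q [-0.444 -0.044  1.624  0.817  1.649  1.844]
```

View pics/g.png

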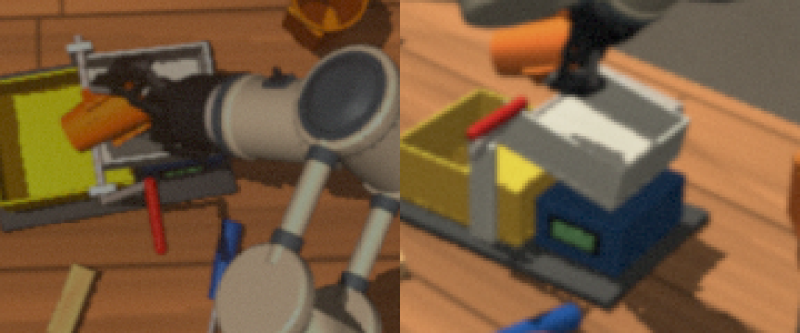

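The picture shows the cup lying almost level at (110,120), its mouth over the middle of the pan and facing the rear wall. No bushes are out yet, so I'll keep tipping slowly.

```bash
python3 -m creep '[0.001,0.001,0,1.8,-2.7,2.1,0.001,0.001,0,3.5,-5.5,4.1,0.002,0.002,-0.001,5.3,-8.2,6.2,0.003,0.003,-0.001,7,-10.9,8.2,0.003,0.003,-0.001,7,-10.9,8.2]' | grep force
python3 - <<'E'
from plan import *
rows(*stage(-.306,-45,105,(.592,-.005,.172)))
E
```

```text
force: [-0.6, 0.0, -1.7]
grip_force: 66.1
d [ 0.0027 -0.005  -0.0103] w [  7.3  -10.61   8.06] | t 9.15 pos [0.584 0.033 0.194] F [-0.6  0.  -1.7] q [-0.5    0.11   1.564  0.971  1.78   1.899]
```

```bash
python3 -m creep '[0.001,-0.001,-0.003,1.8,-2.6,2,0.001,-0.003,-0.005,3.6,-5.3,4,0.002,-0.004,-0.008,5.5,-8,6,0.003,-0.005,-0.01,7.3,-10.6,8,0.003,-0.005,-0.01,7.3,-10.6,8]' | grep force
python3 - <<'E'
from plan import *
rows(*stage(-.306,-45,120,(.592,-.005,.172)))
E
```

```text
force: [-0.4, -0.5, -2.2]
grip_force: 66.1
d [ 0.0007 -0.0058 -0.0096] w [  7.12 -10.61   7.93] | t 9.65 pos [0.588 0.026 0.201] F [-0.4 -0.5 -2.2] q [-0.543  0.257  1.507  1.13   1.899  1.988]
```

```bash
python3 -m creep '[0,-0.001,-0.002,1.8,-2.6,2,0,-0.003,-0.005,3.6,-5.3,4,0.001,-0.004,-0.007,5.4,-8,6,0.001,-0.006,-0.01,7.1,-10.6,7.9,0.001,-0.006,-0.01,7.1,-10.6,7.9]' | grep force
python3 -m creep '[0,0,0,0,0,0,0,0,0,0,0,0,0,0,0,0,0,0,0,0,0,0,0,0,0,0,0,0,0,0]' | grep force
python3 - <<'E'
from plan import *
rows(*stage(-.306,-45,135,(.592,-.005,.178)))
p=robot.read_camera('top');q=robot.read_camera('side')
im=np.hstack([cv2.resize(p['frame'][110:260,190:370],(400,333),interpolation=3),cv2.resize(q['frame'][140:260,210:354],(400,333),interpolation=3)])
cv2.imwrite('pics/i.png',im[...,::-1])
E
```

```text
force: [0.5, 1.0, -2.2]
grip_force: 66.1
force: [0.2, 0.5, -1.5]
grip_force: 66.1
d [-0.0032 -0.0087 -0.0091] w [  7.09 -10.54   7.92] | t 10.65 pos [0.592 0.017 0.209] F [ 0.2  0.5 -1.5] q [-0.568  0.389  1.471  1.295  1.997  2.097]
```

View pics/i.png

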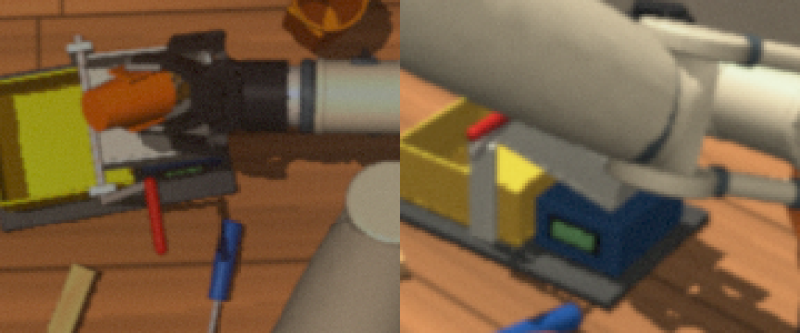

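Run:
```python
from plan import *
rows(*stage(-.306,-45,130,(.592,-.005,.195)))
for n in('top','side'):
    p=robot.read_camera(n); r=robot.find_in(p,'bush0'); print(n,[(np.round(np.array(x['xy'])*[512,384],1),round(x['p'],2)) for x in r])
```

```text
d [-0.0172 -0.0175 -0.0081] w [ 4.71 -6.99  5.26] | t 10.75 pos [0.592 0.017 0.209] F [-0.2  0.4 -1.4] q [-0.568  0.389  1.471  1.295  1.997  2.097]
top [(array([270.9, 151.9]), 0.39)]
side []
```

```bash
python3 -m creep '[-0.006,-0.006,-0.003,1.6,-2.3,1.8,-0.011,-0.012,-0.005,3.1,-4.7,3.5,-0.017,-0.017,-0.008,4.7,-7,5.3,-0.017,-0.017,-0.008,4.7,-7,5.3,-0.017,-0.017,-0.008,4.7,-7,5.3]' | grep force
python3 -m creep '[0,0,0.008,0,0,0,0,0,-0.004,0,0,0,0,0,0.008,0,0,0,0,0,-0.004,0,0,0,0,0,0,0,0,0]' | grep force
python3 - <<'E'
from plan import *
rows(*stage(-.306,-45,130,(.592,-.005,.195)))
p=robot.read_camera('top'); r=robot.find_in(p,'bush0'); print([(np.round(np.array(x['xy'])*[512,384],1),round(x['p'],2)) for x in r])
cv2.imwrite('pics/j.png',cv2.resize(p['frame'][125:200,215:315],(800,600),interpolation=3)[...,::-1])
E
```

```text
force: [0.6, 0.2, -0.4]
grip_force: 66.2
force: [0.5, 0.7, -0.7]
grip_force: 66.2
d [-0.0004 -0.0003  0.0009] w [-0.03 -0.03 -0.04] | t 11.95 pos [0.594 0.011 0.233] F [ 0.5  0.7 -0.7] q [-0.576  0.438  1.458  1.426  2.053  2.215]
[]
```

View pics/j.png

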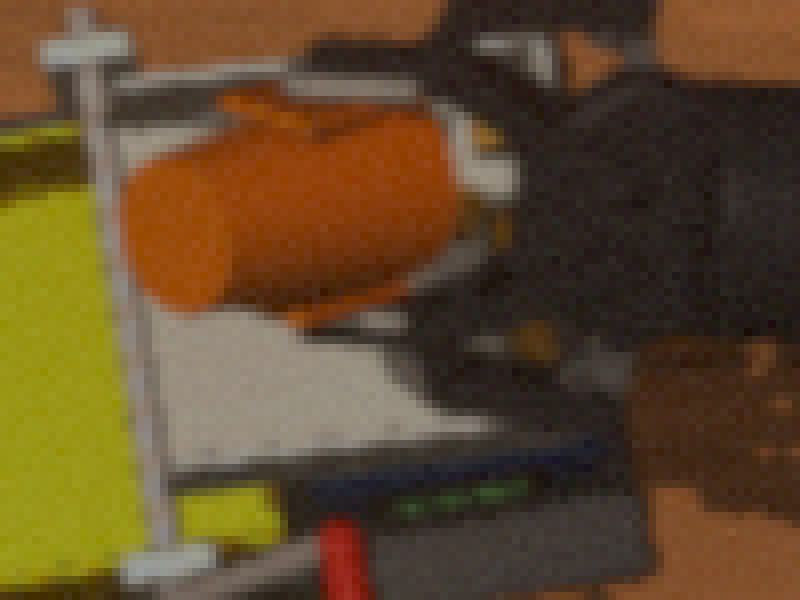

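Brass bushes now show in the pan at (487,135), (480,220) and (537,340), and the rest of the pan is hidden under the gripper. I'll raise the cup, bring it upright and count the bushes.

Run:
```python
from plan import *
s=robot.state(); R0=s['ee_rot']; print('up',R0.T@[0,0,.12], R0.T@[0,-.05,.12])
print(np.degrees(Ro.from_matrix(R0.T@upR(1.265,42)).magnitude()))
q=s['joints']; pe=np.array(s['eef_pos']); tgt=grasp(.465,-.271,-.306,.25,42)
K=Ro.from_matrix(R0.T@tgt[1]).as_rotvec()
for f in (0,.2,.4,.6,.8,1):
    R=R0@Ro.from_rotvec(K*f).as_matrix(); p=pe+[0,0,.12]+f*(tgt[0]-pe-[0,0,.12]); c,q=ik(p,R,q); cup=R@(upR(1.265,42).T@[0,0,1]); print(f,round(c,4),q,fk(q)[3],'cup',cup)
```

```text
up [-0.1009 -0.0649  0.0033] [-0.1    -0.0687 -0.0465]
145.28990426594495
0 0.0 [-0.5744  0.3122  1.3875  1.5318  2.0704  2.4383] [ 0.5691 -0.3278  0.3439] cup [ 0.3526 -0.6796 -0.6433]
0.2 0.0 [-0.6188  0.4146  1.2121  1.3747  2.2409  1.9442] [ 0.5918 -0.3797  0.3703] cup [ 0.6833 -0.6654 -0.3005]
0.4 0.0 [-0.6661  0.4392  1.1072  1.1612  2.3294  1.386 ] [ 0.5864 -0.4177  0.4112] cup [ 0.8194 -0.5552  0.1426]
0.6 0.0 [-0.731   0.3883  1.102   0.9349  2.3182  0.7746] [ 0.548  -0.4458  0.4504] cup [ 0.7267 -0.3766  0.5745]
0.8 0.0 [-0.8261  0.2882  1.1853  0.7822  2.2202  0.1669] [ 0.4799 -0.4705  0.4723] cup [ 0.4286 -0.1746  0.8865]
1 0.0 [-0.9575  0.1902  1.3106  0.7487  2.0901 -0.4185] [ 0.3929 -0.4992  0.4655] cup [-0.  0.  1.]
```

```bash
python3 -m creep '[-0.034,-0.022,0.001,0,0,0,-0.068,-0.044,0.002,0,0,0,-0.101,-0.065,0.003,0,0,0]' |grep force
python3 -c "
from plan import *; rows([.594,.011,.35],upR(1.265,42)); rows(*grasp(.465,-.271,-.306,.25,42))"
```

```text
force: [0.9, -0.1, 0.0]
grip_force: 66.2
d [ 0.004   0.0027 -0.0007] w [ -58.57    0.05 -133.  ] | t 12.35 pos [0.594 0.012 0.355] F [ 0.9 -0.1  0. ] q [-0.575  0.311  1.386  1.534  2.071  2.442]
d [ 0.0355  0.1473 -0.281 ] w [ -58.57    0.06 -132.99] | t 12.35 pos [0.594 0.012 0.355] F [ 0.9 -0.1  0. ] q [-0.575  0.311  1.386  1.534  2.071  2.442]
```

```bash
python3 -m creep '[0,0,0,-58.6,0,-133,0,0,0,-58.6,0,-133,0,0,0,-58.6,0,-133,0,0,0,-58.6,0,-133,0,0,0,-58.6,0,-133]' |grep force
python3 -c "
from plan import *; rows(*grasp(.465,-.271,-.306,.25,42))"
```

```text
force: [0.5, -0.2, -1.3]
grip_force: 66.2
d [-0.0941  0.2056 -0.2243] w [-41.14   0.08 -93.34] | t 12.85 pos [0.594 0.011 0.353] F [ 0.5 -0.2 -1.3] q [-0.517  0.4    1.135  1.34   2.191  1.784]
```

```bash
python3 -m creep '[-0.047,0.103,-0.112,-41.1,0,-93.3,-0.094,0.206,-0.224,-41.1,0,-93.3,-0.094,0.206,-0.224,-41.1,0,-93.3,-0.094,0.206,-0.224,-41.1,0,-93.3,-0.094,0.206,-0.224,-41.1,0,-93.3]' |grep force
python3 -c "
from plan import *; rows(*grasp(.465,-.271,-.306,.25,42))"
```

```text
force: [1.0, 0.4, 0.2]
grip_force: 66.2
d [-0.0488  0.0353 -0.038 ] w [-24.09   0.05 -54.66] | t 13.35 pos [ 0.496 -0.197  0.263] F [1.  0.4 0.2] q [-0.801  0.441  1.078  0.887  2.365  0.717]
```

```bash
python3 -m creep '[-0.049,0.035,-0.038,-24.1,0,-54.7,-0.049,0.035,-0.038,-24.1,0,-54.7,-0.049,0.035,-0.038,-24.1,0,-54.7,-0.049,0.035,-0.038,-24.1,0,-54.7,-0.049,0.035,-0.038,-24.1,0,-54.7]' |grep force
python3 -m creep '[0,0,0,0,0,0]' >/dev/null
python3 - <<'E'
from plan import *
rows(*grasp(.465,-.271,-.306,.25,42))
p=robot.read_camera('top'); r=robot.find_in(p,'bush0'); print([(np.round(np.array(x['xy'])*[512,384],1),round(x['p'],2)) for x in r])
a=cv2.resize(p['frame'][125:200,215:315],(600,450),interpolation=3); b=cv2.resize(p['frame'][165:245,330:395],(200,246),interpolation=3)
im=np.zeros((450,800,3),np.uint8); im[:,:600]=a; im[:246,600:]=b
cv2.imwrite('pics/k.png',im[...,::-1])
E
```

```text
force: [-0.1, 0.9, 0.0]
grip_force: 66.2
d [-0.0023  0.0016  0.0003] w [ -6.87   0.1  -15.88] | t 13.95 pos [ 0.469 -0.256  0.24 ] F [-0.4 -0.3 -1. ] q [-0.922  0.28   1.212  0.727  2.187 -0.124]
[(array([273.5, 138.8]), 0.55), (array([279.4, 160.1]), 0.45), (array([276.8, 152.3]), 0.36)]
```

View pics/k.png

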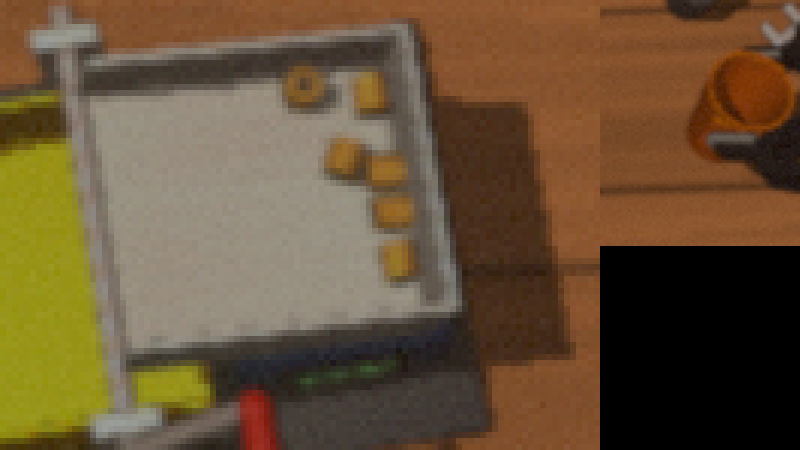

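All six bushes are at rest in the pan, at (305,87), (370,92), (345,158), (388,170), (395,212) and (400,260). The cup is empty, so I'll put it back where it stood.

```bash
python3 -m creep '[-0.002,0.002,0,-3.4,0,-8,-0.002,0.002,0,-6.9,0,-15.9,-0.002,0.002,0,-6.9,0,-15.9,-0.002,0.002,0,-6.9,0,-15.9]' |grep force
python3 - <<'E'
from plan import *
rows([.4694,-.2601,.07],frame([.953,-.303,.008],[.23,.706,-.669]))
E
```

```text
force: [0.6, 0.7, -0.9]
grip_force: 66.1
d [-0.1251  0.0015  0.1093] w [-0.64 -0.04 -0.71] | t 14.45 pos [ 0.47  -0.258  0.236] F [ 0.6  0.7 -0.9] q [-0.955  0.196  1.307  0.747  2.091 -0.411]
```

```bash
python3 -m creep '[-0.03,0,0.027,-0.6,0,-0.7,-0.063,0.001,0.055,-0.6,0,-0.7,-0.095,0.001,0.083,-0.6,0,-0.7,-0.125,0.001,0.109,-0.6,0,-0.7,-0.125,0.001,0.109,-0.6,0,-0.7]' |grep force
python3 - <<'E'
from plan import *
rows([.4694,-.2601,.05],frame([.953,-.303,.008],[.23,.706,-.669]))
E
```

```text
force: [-0.3, 0.2, -1.2]
grip_force: 66.1
d [-0.0116  0.0021  0.0084] w [-0.41 -0.37 -0.34] | t 14.95 pos [ 0.468 -0.258  0.064] F [-0.3  0.2 -1.2] q [-0.961  0.308  1.493  0.668  1.867 -0.63 ]
```

```bash
python3 -m creep '[-0.004,0.001,0.003,-0.4,-0.4,-0.3,-0.008,0.002,0.006,-0.4,-0.4,-0.3,-0.008,0.002,0.006,-0.4,-0.4,-0.3]' |egrep 'force|pos'
python3 -m creep '[-0.0015,0,0.0013,0,0,0,-0.0015,0,0.0013,0,0,0]' |egrep 'force|pos'
```

```text
eef_pos: [0.4723, -0.263, 0.0623]
force: [0.3, 0.4, -1.3]
grip_force: 66.2
eef_pos: [0.4718, -0.2626, 0.0595]
force: [-0.5, 0.1, -1.2]
grip_force: 66.2
```

```bash
python3 -m creep '[-0.002,0,0.0018,0,0,0,-0.0035,0,0.0032,0,0,0,-0.0035,0,0.0032,0,0,0]' |egrep 'force|pos'
python3 -m creep '[-0.0015,0,0.0013,0,0,0,-0.0015,0,0.0013,0,0,0]' |egrep 'force|pos'
python3 -m creep '[-0.0008,0,0.0007,0,0,0,-0.0008,0,0.0007,0,0,0]' |egrep 'force|pos|rot'
```

```text
eef_pos: [0.4715, -0.2621, 0.0535]
force: [-0.1, -0.1, -0.9]
grip_force: 66.2
eef_pos: [0.4716, -0.2623, 0.0516]
force: [-0.5, 1.2, -0.8]
grip_force: 66.2
eef_pos: [0.4716, -0.2624, 0.0507]
ee_rot: [[0.189, 0.953, 0.237], [0.648, -0.302, 0.699], [0.738, 0.021, -0.674]]
force: [-0.3, 0.4, -0.4]
grip_force: 66.2
```

```bash
python3 -m creep '[-0.001,0,0.0009,0.5,0,0.5,-0.001,0,0.0009,0.5,0,0.5]' |egrep 'force|pos'
python3 -m creep '[-0.0008,0,0.0007,0,0,0,-0.0008,0,0.0007,0,0,0]' |egrep 'force|pos|rot'
python3 -m creep '[-0.0008,0,0.0007,0,0,0,-0.0008,0,0.0007,0,0,0]' |egrep 'force|pos|rot'
```

```text
eef_pos: [0.4719, -0.2625, 0.0498]
force: [-0.2, -0.4, 0.9]
grip_force: 66.3
eef_pos: [0.4718, -0.2626, 0.0497]
ee_rot: [[0.196, 0.954, 0.229], [0.645, -0.301, 0.702], [0.739, 0.01, -0.674]]
force: [-1.6, -0.4, 5.1]
grip_force: 66.8
eef_pos: [0.4718, -0.2626, 0.0497]
ee_rot: [[0.195, 0.954, 0.229], [0.645, -0.3, 0.703], [0.739, 0.011, -0.674]]
force: [-3.4, 0.2, 10.4]
grip_force: 67.2
```

```bash
python3 -m creep '[0.0008,0,-0.0007,0,0,0]' |egrep 'force|pos'
python3 -m creep '[0,0,0,0,0,0,0,0,0,0,0,0,0,0,0,0,0,0,0,0,0,0,0,0]' 0 |egrep 'force|width'
python3 -m creep '[0,0,-0.01,0,0,0,0,0,-0.03,0,0,0,0,0,-0.06,0,0,0,0,0,-0.1,0,0,0,0,0,-0.14,0,0,0]' 0|egrep 'force|pos'
python3 - <<'E'
from plan import *
for n in('top','side'):
    p=robot.read_camera(n); r=robot.tip_of(p,'cup_mid'); print(n,[(atz(p,x['xy'],.04).round(3),round(x['p'],2)) for x in r])
E
```

```text
eef_pos: [0.4718, -0.2626, 0.0497]
force: [0.4, 0.7, 1.3]
grip_force: 66.6
force: [-0.6, 0.3, 0.7]
gripper_width: 0.0853
grip_force: 0.0
eef_pos: [0.4391, -0.3617, 0.1441]
force: [0.7, -0.1, 0.3]
grip_force: 0.0
top [(array([ 0.47 , -0.277,  0.04 ]), 0.8), (array([ 0.727, -0.222,  0.04 ]), 0.62), (array([ 0.307, -0.227,  0.04 ]), 0.61)]
side [(array([ 0.307, -0.213,  0.04 ]), 0.97), (array([ 0.469, -0.274,  0.04 ]), 0.95), (array([ 0.739, -0.209,  0.04 ]), 0.55)]
```

The cup stands upright at (0.469,-0.275), released. Next comes the push bar: raise clear, close the fingers and go behind the bar with the tool pointing down.

```bash
cat >> plan.py <<'E'
SY=.15; SO=np.array([.588,.0604,0])
def st(x,y,z): return SO+Rz(SY)@np.array([x,y,z])
DR=frame(Rz(SY)@np.array([1,0,0.]),[0,0,-1])
E
python3 -m creep '[0.033,0,-0.05,0,0,0,0.066,0,-0.081,0,0,0,0.1,0,-0.111,0,0,0,0.115,0,-0.12,0,0,0]' 1 |egrep 'force|pos'
python3 - <<'E'
from plan import *
rows(st(-.145,-.115,.28),DR); print(ik(st(-.145,-.115,.28),DR,robot.state()['joints']), ik(st(-.145,.04,.165),DR,robot.state()['joints']))
E
```

```text
eef_pos: [0.4353, -0.37, 0.3134]
force: [0.9, 0.7, 0.8]
grip_force: 0.0
d [ 0.1721 -0.0636  0.235 ] w [ 11.51 -46.36 -24.2 ] | t 18.35 pos [ 0.435 -0.37   0.313] F [0.9 0.7 0.8] q [-1.088  0.382  0.944  0.781  2.293 -0.401]
(np.float64(1.0715136036707256e-13), array([-0.2337, -0.2466,  1.4643, -0.    ,  1.9238, -0.3837])) (np.float64(4.097254374209532e-14), array([ 0.1002, -0.3351,  1.7401, -0.    ,  1.7366, -0.0498]))
```

```bash
python3 -m creep '[0.172,-0.064,0.235,11.5,-46.4,-24.2,0.172,-0.064,0.235,11.5,-46.4,-24.2,0.172,-0.064,0.235,11.5,-46.4,-24.2,0.172,-0.064,0.235,11.5,-46.4,-24.2,0.172,-0.064,0.235,11.5,-46.4,-24.2]' 1 |egrep 'force|pos'
python3 -c "
from plan import *
rows(st(-.145,-.115,.28),DR)"
```

```text
eef_pos: [0.4566, -0.121, 0.2805]
force: [2.0, 1.2, -0.1]
grip_force: 0.0
d [0.0449 0.0081 0.0081] w [ 2.08 -9.18 -4.72] | t 18.85 pos [ 0.457 -0.121  0.281] F [ 2.   1.2 -0.1] q [-0.444 -0.207  1.438  0.168  1.959 -0.451]
```

```bash
python3 -m creep '[0.045,0.008,0.008,2.1,-9.2,-4.7,0.045,0.008,0.008,2.1,-9.2,-4.7,0.045,0.008,0.008,2.1,-9.2,-4.7]' 1 |egrep 'force|pos|width'
python3 - <<'E'
from plan import *
rows(st(-.145,-.105,.165),DR)
for n in('top','side'):
    p=robot.read_camera(n); r=robot.tip_of(p,'pan_bar'); print(n,[(atz(p,x['xy'],.19).round(3),round(x['p'],2)) for x in r])
print(st(-.138,-.0545,.19))
E
```

```text
eef_pos: [0.4622, -0.0726, 0.2806]
force: [0.6, -1.2, -0.5]
gripper_width: 0.0001
grip_force: 0.0
d [ 0.0072 -0.0005  0.1156] w [-0.06 -0.24  0.34] | t 19.15 pos [ 0.462 -0.073  0.281] F [ 0.6 -1.2 -0.5] q [-0.231 -0.244  1.461  0.004  1.927 -0.386]
top [(array([ 0.457, -0.017,  0.19 ]), 0.78)]
side [(array([ 0.46 , -0.013,  0.19 ]), 0.63)]
[ 0.4597 -0.0141  0.19  ]
```

```bash
python3 -m creep '[0,0,0.04,0,0,0.3,0,0,0.08,0,0,0.3,0.003,0,0.115,0,0,0.3,0.003,0,0.115,0,0,0.3]' 1 |egrep 'force|pos'
python3 -m creep '[0.005,0,0,0,0,0,0.01,0,0,0,0,0,0.015,0,0,0,0,0]' 1 |egrep 'force|pos'
python3 -c "
from plan import *
rows(st(-.145,-.0725,.165),DR); print(Rz(-SY)@(robot.state()['eef_pos']-SO))"
```

```text
eef_pos: [0.4588, -0.0752, 0.16]
force: [-0.4, 0.3, -1.0]
grip_force: 0.0
eef_pos: [0.4608, -0.0591, 0.1694]
force: [0.7, 0.7, -0.1]
grip_force: 0.0
d [ 0.0266 -0.0017  0.0045] w [ 0.23 -0.17 -0.57] | t 20.05 pos [ 0.461 -0.059  0.169] F [ 0.7  0.7 -0.1] q [-0.204 -0.284  1.692  0.004  1.731 -0.343]
[-0.1436 -0.0991  0.1694]
```

```bash
python3 -m creep '[0.005,0,0.001,0,0,0,0.01,0,0.002,0,0,0,0.015,0,0.003,0,0,0,0.019,0,0.003,0,0,0,0.022,0,0.003,0,0,0]' 1 |egrep 'force|pos'
for i in 1 2; do python3 -c "
from plan import *
print((Rz(-SY)@(robot.state()['eef_pos']-SO)).round(4),robot.state()['clock'])"; [ $i = 1 ] && python3 -m creep '[0.003,0,0,0,0,0,0.006,0,0,0,0,0,0.009,0,0,0,0,0,0.012,0,0,0,0,0,0.015,0,0,0,0,0]' 1 |egrep 'force|pos'; done
```

```text
eef_pos: [0.4566, -0.0365, 0.1637]
force: [-0.6, 0.1, -0.2]
grip_force: 0.0
[-0.1444 -0.0762  0.1637] 20.55
eef_pos: [0.4558, -0.0258, 0.1669]
force: [1.0, -14.8, 9.8]
grip_force: 7.1
[-0.1436 -0.0655  0.1669] 21.05
```

The force fits the bar rising against the finger with friction. I'll follow the bar's arc, upwards first, so that it does not rub.

```bash
cat > s.py <<'E'
from plan import *
s=robot.state(); print('st',(Rz(-SY)@(s['eef_pos']-SO)).round(4),'F',(Rz(-SY)@s['force']).round(1),'t',round(s['clock'],2))
E
python3 -m creep '[0.003,0,-0.003,0,0,0,0.006,0,-0.005,0,0,0,0.01,0,-0.007,0,0,0,0.013,0,-0.008,0,0,0,0.016,0,-0.009,0,0,0]' 1 >/dev/null; python3 s.py
python3 -m creep '[0.0035,0,-0.001,0,0,0,0.007,0,-0.002,0,0,0,0.0105,0,-0.003,0,0,0,0.014,0,-0.004,0,0,0,0.0175,0,-0.0045,0,0,0]' 1 >/dev/null; python3 s.py
```

```text
st [-0.1433 -0.0481  0.1752] F [ 0.6 -8.7  7.2] t 21.55
st [-0.1432 -0.0298  0.1792] F [ 0.2 -5.   4.5] t 22.05
```

```bash
python3 -m creep '[0.0035,0,-0.001,0,0,0,0.007,0,-0.002,0,0,0,0.0105,0,-0.002,0,0,0,0.014,0,-0.002,0,0,0,0.0175,0,-0.002,0,0,0]' 1 >/dev/null; python3 s.py
python3 -m creep '[0.0035,0,0,0,0,0,0.007,0,0.001,0,0,0,0.0105,0,0.0015,0,0,0,0.014,0,0.002,0,0,0,0.0175,0,0.003,0,0,0]' 1 >/dev/null; python3 s.py
```

```text
st [-0.1432 -0.0119  0.1807] F [ 0.5 -4.4  3.8] t 22.55
st [-0.1437  0.0071  0.1764] F [ 0.8 -4.   3.1] t 23.05
```

```bash
python3 -m creep '[0.0033,0,0.001,0,0,0,0.0066,0,0.002,0,0,0,0.01,0,0.003,0,0,0,0.013,0,0.0045,0,0,0,0.0165,0,0.006,0,0,0]' 1 >/dev/null; python3 s.py
python3 -m creep '[0.0025,0,0.001,0,0,0,0.005,0,0.002,0,0,0,0.0075,0,0.003,0,0,0,0.01,0,0.0045,0,0,0]' 1 >/dev/null; python3 s.py
```

```text
st [-0.1436  0.0236  0.1704] F [ 0.9 -3.5  1.9] t 23.55
st [-0.1435  0.0333  0.1657] F [ 0.7 -3.9 -0. ] t 23.95
```

```bash
for i in 1; do
python3 -m creep '[0.001,0,0.0005,0,0,0,0.002,0,0.001,0,0,0]' 1 >/dev/null; python3 s.py
python3 -m creep '[0.001,0,0.0006,0,0,0,0.002,0,0.0012,0,0,0]' 1 >/dev/null; python3 s.py
python3 -m creep '[0.001,0,0.0006,0,0,0,0.002,0,0.0012,0,0,0]' 1 >/dev/null; python3 s.py; done
```

```text
st [-0.1435  0.0351  0.1647] F [ 1.8 -5.2 -2.4] t 24.15
st [-0.1434  0.037   0.1635] F [ 0.7 -5.3 -1.5] t 24.35
st [-0.1434  0.0389  0.1623] F [ 1.7 -6.  -2.9] t 24.55
```

```bash
python3 -m creep '[0.0005,0,0.0003,0,0,0,0.001,0,0.0006,0,0,0]' 1 >/dev/null; python3 s.py
python3 -m creep '[0.0005,0,0.0003,0,0,0,0.001,0,0.0006,0,0,0]' 1 >/dev/null; python3 s.py
python3 - <<'E'
from plan import *
p=robot.read_camera('top'); r=robot.find_in(p,'bush0'); print([(np.round(np.array(x['xy'])*[512,384],1),round(x['p'],2),atz(p,x['xy'],.03).round(3)) for x in r])
f=p['frame']; np.save('tip.npy',f); h=cv2.cvtColor(f,cv2.COLOR_RGB2HSV); print(f[130:200:6,180:300:8].tolist()[0][:3])
E
```

```text
st [-0.1434  0.0398  0.1616] F [ 1.7 -5.6 -2.2] t 24.75
st [-0.1434  0.0408  0.161 ] F [ 2.  -5.6 -2.9] t 24.95
[]
[[131, 79, 42], [133, 83, 44], [132, 81, 45]]
```

```bash
python3 -m creep '[0.0005,0,0.0003,0,0,0,0.001,0,0.0006,0,0,0]' 1 >/dev/null; python3 s.py
python3 -m creep '[0.0005,0,0.0003,0,0,0,0.001,0,0.0006,0,0,0]' 1 >/dev/null; python3 s.py
python3 -m creep '[0.0005,0,0.0003,0,0,0,0.001,0,0.0006,0,0,0]' 1 >/dev/null; python3 s.py
```

```text
st [-0.1434  0.0414  0.1605] F [ 0.9 -8.8 -1.4] t 25.25
st [-0.1434  0.0417  0.1603] F [ -0.1 -11.6  -1. ] t 25.45
st [-0.1434  0.0419  0.1601] F [ -0.  -14.2   1.3] t 25.65
```

The stop is felt: force climbs from 5.6 to 14 N with hardly any travel. I'll ease off a touch, hold, and look for the bushes.

```bash
python3 -m creep '[-0.001,0,-0.0006,0,0,0,-0.0015,0,-0.0009,0,0,0,-0.0015,0,-0.0009,0,0,0,-0.0015,0,-0.0009,0,0,0,-0.0015,0,-0.0009,0,0,0]' 1 >/dev/null; python3 s.py
python3 -m creep '[0,0,0,0,0,0,0,0,0,0,0,0,0,0,0,0,0,0,0,0,0,0,0,0,0,0,0,0,0,0]' 1 >/dev/null; python3 s.py
python3 - <<'E'
from plan import *
for n in('top','side'):
    p=robot.read_camera(n); 
    for k in('bush0','bin'):
        r=robot.find_in(p,k); print(n,k,[(np.round(np.array(x['xy'])*[512,384],1),round(x['p'],2)) for x in r])
    print('pan proj',proj(p,st(0,0,.118)),proj(p,st(0,-.02,.25)),'bin',proj(p,st(0,.06,.02)))
E
```

```text
st [-0.1434  0.0414  0.1605] F [ 1.2 -9.4 -0.6] t 26.15
st [-0.1434  0.0414  0.1605] F [ 0.5 -9.2 -1.7] t 26.65
top bush0 [(array([142.7, 236.4]), 0.67), (array([289.7, 229.4]), 0.33), (array([238.8, 147.8]), 0.27)]
top bin [(array([208.5, 154.9]), 0.86)]
pan proj [230.1985 162.1596] [233.8157 148.3438] bin [212.1263 173.4086]
side bush0 []
side bin [(array([248.3, 201. ]), 0.85), (array([325.9, 271.3]), 0.16)]
pan proj [258.2523 180.2001] [265.022  139.0173] bin [241.4199 203.2004]
```

```bash
cat > asc.py <<'E'
from plan import *
p=robot.read_camera('top'); h=cv2.cvtColor(p['frame'],cv2.COLOR_RGB2HSV).astype(int)
for r in range(128,206,2):
    l=''
    for c in range(180,296):
        H,S,V=h[r,c]; l+= '#' if V<60 else '.' if S<70 else 'y' if H>=25 and H<=35 else 'b' if 14<=H<25 and S>110 and V>120 else 'w' if H<14 else '-'
    print(r,l)
E
python3 asc.py
```

```text
128 wwwwwwwwbwwwwwwwwwwwwwwwbw--wwwwwwwbwwwwwbw...w......................wwwwwwbwwwwwwwwwwwwwwwwwwwwwwww-wwwwwwwwwwwwwww
130 wwwwwwwwwwwwwwwwwwwwwwwwww-wwwwwwwwwwwwww...-ww-.....................wwwwwwwwwwwbwwwwwwwwwwwwwwww-.....#w-wwwwwwwwww
132 wwwwwwwwwwwbwwwwwwwwwwwwwwwwwwwwwwwwbww-..-.---......................wwwwwwwwwwwwww-ww..................ww-wwwwwwwww
134 wwwwwwbwwwwwwwwwwwwwwwwwbw-wwbwwwbwww-.-.w-ww-.w.......................ww.....#...w.....................wwwwwwwwwwww
136 wwwwwwwbwwwwwbwwwwwwwwwwwwwwwbwwwwww..--.-.w--.-...............................................-------...wwwwwwwwwww
138 wwwwwwwwwwwwwwwwwwwwwwwwwww--wwwww-.-ww...-..w--................................#...-------------------#wwwwwwwwwwww
140 wwwbwwwwwbwwwwwwwwbwwwwwwbwwwwww....-----------.-.......................-------------------------------###wwwwwwwwww
142 wwwwwwbwwwwwwwwwwwwwwwwww---y-y--yyyyyy--------..........................------#####################----###-www-wwww
144 wwwwwwwwwwwww---yyyyyyyyyyy--yyy---------------..........................###########################----###-www-wwww
146 ww--yyy
[... 2918 characters left out ...]
..................................########--------###########.....................#......#..#..
196 ........................................................#######----#############.........................#.#...####w
198 ...........................................-............###########################...............###wwwwwwwwwwwww-b
200 ........................................................###################################.wwwwwwwwwwwwwwwwwwbwwwww
202 .........................................................################################www-wwwwwwwwwwwwwwwwwwwwwww
204 ........................................................########...w-###ww####w##--#####w-wwwwwwwwwwwwwwwww--wwwwwww
```

Five brass spots show in the bin and the sixth would be behind the gripper. I'll ease the pan back along the arc.

```bash
python3 -m creep '[-0.003,0,-0.002,0,0,0,-0.0065,0,-0.004,0,0,0,-0.01,0,-0.006,0,0,0,-0.014,0,-0.0085,0,0,0,-0.018,0,-0.0105,0,0,0]' 1 >/dev/null; python3 s.py
python3 -m creep '[-0.0035,0,-0.0015,0,0,0,-0.007,0,-0.003,0,0,0,-0.0105,0,-0.0045,0,0,0,-0.014,0,-0.006,0,0,0,-0.0175,0,-0.007,0,0,0]' 1 >/dev/null; python3 s.py
python3 -m creep '[-0.0035,0,-0.001,0,0,0,-0.007,0,-0.0015,0,0,0,-0.0105,0,-0.002,0,0,0,-0.014,0,-0.0025,0,0,0,-0.0175,0,-0.003,0,0,0]' 1 >/dev/null; python3 s.py
python3 -m creep '[-0.0035,0,0,0,0,0,-0.007,0,0,0,0,0,-0.0105,0,0,0,0,0,-0.014,0,0.0003,0,0,0,-0.0175,0,0.0006,0,0,0]' 1 >/dev/null; python3 s.py
```

```text
st [-0.1438  0.0243  0.1705] F [ 1.7 -4.9 -4.1] t 27.5
st [-0.1439  0.0071  0.1781] F [-0.5 -4.  -3.1] t 28.0
st [-0.1437 -0.0105  0.1811] F [ 0.4 -3.6 -3.3] t 28.5
st [-0.1439 -0.028   0.1803] F [-0.4 -2.6 -2.2] t 29.0
```

```bash
python3 -m creep '[-0.0035,0,0.001,0,0,0,-0.007,0,0.002,0,0,0,-0.0105,0,0.003,0,0,0,-0.014,0,0.004,0,0,0,-0.017,0,0.005,0,0,0]' 1 >/dev/null; python3 s.py
python3 -m creep '[-0.003,0,0.001,0,0,0,-0.006,0,0.002,0,0,0,-0.0085,0,0.0035,0,0,0,-0.011,0,0.005,0,0,0,-0.013,0,0.006,0,0,0]' 1 >/dev/null; python3 s.py
python3 -m creep '[-0.0015,0,0.001,0,0,0,-0.003,0,0.002,0,0,0,-0.0045,0,0.003,0,0,0,-0.006,0,0.004,0,0,0,-0.0075,0,0.005,0,0,0]' 1 >/dev/null; python3 s.py
```

```text
st [-0.1441 -0.045   0.1752] F [-1.  -2.5 -0.8] t 29.5
st [-0.1443 -0.0579  0.1691] F [-0.4 -3.1 -0.7] t 30.0
st [-0.1443 -0.0653  0.1642] F [-1.4 -3.5 -1. ] t 30.5
```

Still in contact at about 3.5 N. I'll go slowly until the force vanishes.

```bash
python3 -m creep '[-0.001,0,0.0007,0,0,0,-0.002,0,0.0014,0,0,0,-0.003,0,0.002,0,0,0]' 1 >/dev/null; python3 s.py
python3 -m creep '[-0.001,0,0.0007,0,0,0,-0.002,0,0.0014,0,0,0,-0.003,0,0.002,0,0,0]' 1 >/dev/null; python3 s.py
python3 -m creep '[-0.001,0,0.0007,0,0,0,-0.002,0,0.0014,0,0,0,-0.003,0,0.002,0,0,0]' 1 >/dev/null; python3 s.py
python3 -m creep '[-0.001,0,0.0007,0,0,0,-0.002,0,0.0014,0,0,0,-0.003,0,0.002,0,0,0]' 1 >/dev/null; python3 s.py
```

```text
st [-0.1444 -0.0682  0.162 ] F [-1.6 -2.7 -2.2] t 30.8
st [-0.1442 -0.0711  0.16  ] F [-0.5 -2.6 -2.3] t 31.1
st [-0.1441 -0.0739  0.1584] F [-0.5 -0.2 -0.3] t 31.4
st [-0.1444 -0.0772  0.1561] F [ 0.2 -0.2  0.3] t 31.7
```

```bash
python3 -m creep '[-0.01,0,0,0,0,0,-0.025,0,-0.01,0,0,0,-0.04,0,-0.05,0,0,0,-0.045,0,-0.1,0,0,0,-0.05,0,-0.14,0,0,0]' 1 >/dev/null
python3 -m creep '[-0.05,-0.03,0,0,0,0,-0.1,-0.06,0,0,0,0,-0.13,-0.08,0,0,0,0,-0.13,-0.08,0,0,0,0,-0.13,-0.08,0,0,0,0]' 1 >/dev/null; python3 s.py
python3 asc.py
python3 - <<'E'
from plan import *
for n in('top','side'):
    p=robot.read_camera(n)
    for k in ('bush0','cup_mid','bin','pan_bar','glue'):
        r=robot.tip_of(p,k); print(n,k,[(np.round(np.array(x['xy'])*[512,384],1),round(x['p'],2)) for x in r[:7]])
E
```

```text
st [-0.2268 -0.2583  0.2953] F [ 0.2  0.9 -0. ] t 32.7
128 bwwwwwwbwwwwwwwwwwwwwwwwwwwwwwwwwwbbwwwwwwww...-www-wwbwwwwwwwwbwwwwbwbwwwwwwwwwwwwwwwwwwwwwwbwwwwwwwwwwwwwwwwwwwwww
130 wwwwwwwbwwbwbwwwwwwwbwwwwwwwwwwwwwbwwwbw-..........wwwbwwwwwwwwwwwwwwwwwwwwwwwwwwwwwwwwww-w.............wwwwwwwwwwww
132 wwwwwbbwbwwwwwwwwwwwwwwwww-wwwwwwwwwwwww...........wwwwbwwbwwwwwwww-ww-...................-..-.-..#w.....wwwwwwwwwww
134 wwwbwwwwwwbwwwwwwwwwwwwwbwwwwwbwwbwwwwwwww-..............................-.....-..#.##-#--##-w..#........wwwwwwwwwww
136 wwwbwwwwwwwwwwwwwwwwwwwwww-wwwwwwwwwbwwwbwww...................w.....#.-..--...-.#.....-.................wwwwwwwwwww
138 wwwbwwwwwwwbwbwwwwwwwwwwwwwwwwbwwwwwwwwwwww-.....-.ww-.--www-.-..-........................................wwwwwwwwww
140 wwwwwwwwbwwbwwwbwwbwwwwwwwwwwwwwwwwww---yyyy--............................................................wwwwwwwwww
142 wwwwwwwwwwwwwwwwwwwwwwwww----yyy-byyyyyy-yyy--............................................................ww-wwwwwww
144 wwwwwwwwwwwww---yyyyyyyyyyy-yyyyy-------------...........................
[... 3711 characters left out ...]
59), (array([206.2, 151.8]), 0.58), (array([201.2, 172.1]), 0.47), (array([212.1, 174.3]), 0.42), (array([199.1, 165.7]), 0.36)]
top cup_mid [(array([343.9, 271.6]), 0.91), (array([359.6, 209.9]), 0.73), (array([334.8, 116.1]), 0.7)]
top bin [(array([219.7, 171.5]), 0.72)]
top pan_bar [(array([262.3, 207.5]), 0.71)]
top glue [(array([357.5, 164.4]), 0.66)]
side bush0 [(array([246.8, 196.3]), 0.52), (array([256.7, 215.2]), 0.34)]
side cup_mid [(array([329.2, 276. ]), 0.79), (array([367.6, 217.4]), 0.75), (array([260.2, 297.5]), 0.72), (array([327.2, 288.6]), 0.39), (array([256.8, 216.2]), 0.33)]
side bin [(array([248.8, 209.6]), 0.86)]
side pan_bar []
side glue [(array([359.8, 268.1]), 0.66)]
```

Only five bushes are clearly separated in the bin and the pan looks empty. I'll compare with the first picture to find the sixth.

Run:
```python
from h import *
for n,f in(('top','a'),('side','b')):
    p=robot.read_camera(n); a=cv2.resize(cv2.imread(f'pics/{f}.png'),(512,384),interpolation=cv2.INTER_AREA)[...,::-1].astype(int)
    b=cv2.GaussianBlur(p['frame'],(3,3),0).astype(int); d=np.abs(a-b).max(2); m=(d>22).astype(np.uint8)
    N,l,s,c=cv2.connectedComponentsWithStats(m)
    print(n,[(s[i,4],c[i].round().astype(int).tolist(),s[i,:4].tolist()) for i in range(1,N) if s[i,4]>=6 and 170<c[i][0]<420])
    if n=='top':
        for r in range(148,182): print(r,''.join('%4d'%x for x in (b-a)[r,186:226].sum(1)))
```

```text
top [(np.int32(161), [208, 161], [199, 152, 18, 18]), (np.int32(28853), [324, 291], [87, 157, 386, 227]), (np.int32(105), [208, 173], [201, 168, 16, 11]), (np.int32(11), [367, 278], [366, 277, 4, 4]), (np.int32(21), [230, 356], [227, 354, 7, 5]), (np.int32(66), [243, 378], [239, 372, 9, 12])]
148   -6  -2   2  -5  -1  11  10  -2   1   3  -3 -13  -1  -2  -7 -13 -11   0   7  -2  -4  -5   2  -4  -8 -10  -9   5 -12  -5  13  -4  -4   3  -2  -5  -7   1   1  -6
149    1  -9   1   1  -5   5   0  -1  -6  -6 -10   1  -6  -3 -10 -14  -1   5   8   6  -8  -3   1  -6   2   2   1   5  -2  -1   9   0  -1  -5 -12 -12 -19 -13  -3 -12
150   -6  -8 -10   6  -3   4  -3   2   4   3  -4   9  -2  -6  -9   5  -2   3   1   5  -9  -3  -1  -1   1  -1  -4  -5   2  -6  -6  -7  -9 -12  -2  -6  -6  -7  -8 -14
151    4   2  -6   9   6  14  -8  -5   3  -3  -5   1  -2 -13  -1   6   2  -8 -11  -6   2   0  -1 -16 -38 -40 -26 -26 -15 -15 -16 -13  -5  -5   6  -3   4   5  -6  -3
152    2   8  -3  -5  -3   4  -5  -7   1  -3  -6  -5   5  -3  11  12  -2   3  -8 -15 -15 -14 -14 -37 -62 -55 -37 -39 -27 -17 -16 -13  -2   2   5  
[... 5090 characters left out ...]
(762), [307, 68], [285, 44, 37, 48]), (np.int32(120), [242, 58], [236, 52, 13, 16]), (np.int32(2808), [302, 132], [279, 88, 48, 96]), (np.int32(93), [249, 198], [244, 194, 14, 12]), (np.int32(13), [233, 198], [232, 196, 4, 4]), (np.int32(28), [316, 260], [314, 255, 6, 10]), (np.int32(29), [337, 264], [335, 257, 6, 14]), (np.int32(108), [315, 285], [310, 265, 17, 39]), (np.int32(31), [341, 272], [340, 266, 4, 13]), (np.int32(18), [336, 282], [335, 279, 4, 7]), (np.int32(11), [274, 285], [272, 284, 5, 3]), (np.int32(13), [277, 288], [275, 287, 4, 4]), (np.int32(56), [348, 297], [343, 288, 10, 18]), (np.int32(40), [416, 297], [412, 293, 9, 8]), (np.int32(8297), [304, 358], [166, 308, 254, 76])]
```

Run:
```python
from h import *
P={n:robot.read_camera(n) for n in('top','side')}
t,s=P['top'],P['side']
for u in [(210,154.5),(207,162),(200,164.5),(211,170.5),(203,175.5),(208.5,158)]:
    X=atz(t,[(u[0]+.5)/512,(u[1]+.5)/384],.028); print(u,X.round(3),proj(s,X).round(1))
for u in [(233.5,198),(247,197),(254,202)]:
    for z in (.02,.07): X=atz(s,[(u[0]+.5)/512,(u[1]+.5)/384],z); print('side',u,z,X.round(3),proj(t,X).round(1))
for n in P:
    r=robot.regions_of(P[n],'bush0'); print(n,[(round(x['p'],2),int(x['mask'].sum()),(np.array(x['xy'])*[512,384]).round(1).tolist(),[int(v) for v in np.r_[np.argwhere(x['mask']).min(0),np.argwhere(x['mask']).max(0)]]) for x in r])
h=cv2.cvtColor(t['frame'],cv2.COLOR_RGB2HSV)
print('H');[print(r,' '.join('%2d/%3d'%(h[r,c,0],h[r,c,2]) for c in range(196,217))) for r in range(150,180)]
```

```text
(210, 154.5) [0.63  0.123 0.028] [252.6 194.5]
(207, 162) [0.609 0.131 0.028] [245.7 195.9]
(200, 164.5) [0.602 0.151 0.028] [239.7 194.4]
(211, 170.5) [0.584 0.12  0.028] [242.5 200.2]
(203, 175.5) [0.571 0.143 0.028] [234.1 199.1]
(208.5, 158) [0.62  0.127 0.028] [249.3 195.1]
side (233.5, 198) 0.02 [0.582 0.155 0.02 ] [199.5 172.6]
side (233.5, 198) 0.07 [0.525 0.095 0.07 ] [219.4 189.6]
side (247, 197) 0.02 [0.616 0.13  0.02 ] [208.2 160.7]
side (247, 197) 0.07 [0.556 0.071 0.07 ] [227.9 177.9]
side (254, 202) 0.02 [0.61  0.095 0.02 ] [220.9 162.4]
side (254, 202) 0.07 [0.55  0.038 0.07 ] [240.4 179.6]
top [(0.49, 3250, [258.4, 159.2], [127, 225, 223, 290])]
side []
H
150 19/ 66 19/ 65 22/ 63 21/ 69 20/ 72 20/ 70 19/ 76 20/ 78 20/ 76 18/ 78 19/ 81 19/ 83 20/ 87 21/ 90 22/ 96 24/103 25/104 24/105 24/106 24/109 27/119
151 19/ 73 19/ 73 20/ 75 19/ 78 21/ 80 19/ 85 22/ 83 22/ 92 24/ 99 25/101 24/104 24/105 22/102 21/ 99 24/112 28/129 28/134 29/137 28/139 28/137 28/143
152 24/101 24/102 24/106 24/103 25/108 24/104 25/106 26/125 28/136 28/138 28/141 27/135 23/134 19/122 20/116 25/125 2
[... 3410 characters left out ...]
8/152 19/145 19/141 19/107 22/ 78 23/ 92 26/118 29/137 30/141 28/143 29/138 29/140 29/152 30/150
176 21/ 97 19/100 21/101 26/117 26/135 22/131 17/138 17/135 18/139 18/134 19/109 21/ 88 23/100 28/122 29/141 30/148 29/150 29/146 30/148 29/148 30/147
177 21/ 92 20/ 97 22/ 96 27/114 28/135 26/126 22/122 21/122 20/127 19/120 19/103 21/ 92 27/114 29/137 29/148 29/148 30/150 30/152 30/149 30/149 29/147
178 19/ 99 21/ 92 22/ 98 26/120 30/142 29/144 29/139 29/136 28/133 28/121 27/115 26/108 27/125 29/145 30/150 29/151 30/147 30/145 29/149 29/150 29/149
179 21/ 92 21/ 97 22/100 27/123 29/145 30/148 30/150 30/148 29/146 30/142 29/139 30/138 29/140 30/148 30/150 30/149 30/150 29/150 29/148 30/146 30/147
```

Five bushes are clear in the bin and there is no brass in the pan. The sixth may lie under the pan edge. Moving the arm back to its start pose makes the comparison with the first pictures clean.

Run:
```python
from plan import *
R=np.c_[[-.913,.408,0],[.408,.913,0],[0,0,-1]]
rows([.39,.1,.30],R)
rows([.245,.548,.231],R)
```

```text
d [ 0.3262  0.0333 -0.0033] w [  0.12  -0.22 -57.84] | t 33.65 pos [ 0.403 -0.228  0.295] F [-0.7 -0.1  0.4] q [-0.59  -0.25   1.439  0.003  1.955 -0.73 ]
d [ 0.7898 -0.0473  0.0677] w [  0.12  -0.22 -57.84] | t 33.65 pos [ 0.403 -0.228  0.295] F [-0.7 -0.1  0.4] q [-0.59  -0.25   1.439  0.003  1.955 -0.73 ]
```

```bash
python3 -m creep '[0.326,0.033,-0.01,0,0,-57.8,0.326,0.033,-0.01,0,0,-57.8,0.326,0.033,-0.01,0,0,-57.8,0.326,0.033,-0.01,0,0,-57.8,0.326,0.033,-0.01,0,0,-57.8]' 1 |egrep 'force|pos'
python3 - <<'E'
from plan import *
R=np.c_[[-.913,.408,0],[.408,.913,0],[0,0,-1]]
rows([.245,.548,.231],R)
E
```

```text
eef_pos: [0.3924, 0.0238, 0.3043]
force: [0.6, 0.9, -1.6]
grip_force: 0.0
d [0.4422 0.3172 0.0754] w [  0.22  -0.11 -14.55] | t 34.15 pos [0.392 0.024 0.304] F [ 0.6  0.9 -1.6] q [-0.03  -0.43   1.563  0.005  2.009 -0.924]
```

```bash
python3 -m creep '[0.442,0.317,0,0,0,-14.5,0.442,0.317,0,0,0,-14.5,0.442,0.317,0,0,0,-14.5,0.442,0.317,0,0,0,-14.5,0.442,0.317,0,0,0,-14.5]' 1 |egrep 'force|pos'
python3 - <<'E'
from plan import *
R=np.c_[[-.913,.408,0],[.408,.913,0],[0,0,-1]]
rows([.245,.548,.231],R)
E
```

```text
eef_pos: [0.3254, 0.265, 0.3054]
force: [1.3, 0.1, -0.5]
grip_force: 0.0
d [0.1902 0.2241 0.0756] w [ 0.25 -0.09 -0.37] | t 34.65 pos [0.325 0.265 0.305] F [ 1.3  0.1 -0.5] q [ 0.599 -0.362  1.511  0.004  1.99  -0.543]
```

```bash
python3 -m creep '[0.19,0.224,0.075,0,0,0,0.19,0.224,0.075,0,0,0,0.19,0.224,0.075,0,0,0,0.19,0.224,0.075,0,0,0,0.19,0.224,0.075,0,0,0]' 1 |egrep 'force|pos'
python3 -m creep '[0.015,0.02,0,0,0,0,0.015,0.02,0.005,0,0,0,0.015,0.02,0.01,0,0,0]' 0 |egrep 'force|pos'
python3 - <<'E'
from plan import *
rows([.245,.548,.231],np.c_[[-.913,.408,0],[.408,.913,0],[0,0,-1]])
for n,f in(('top','a'),('side','b')):
    p=robot.read_camera(n); a=cv2.resize(cv2.imread(f'pics/{f}.png'),(512,384),interpolation=cv2.INTER_AREA)[...,::-1].astype(int)
    b=cv2.GaussianBlur(p['frame'],(3,3),0).astype(int); d=np.abs(a-b).max(2); m=(d>18).astype(np.uint8)
    N,l,s,c=cv2.connectedComponentsWithStats(m)
    for i in range(1,N):
        if s[i,4]>=5: print(n,s[i,4],c[i].round().astype(int),s[i,:4],(b-a)[l==i].mean(0).round(),b[l==i].mean(0).round())
E
```

```text
eef_pos: [0.2592, 0.4983, 0.2438]
force: [0.7, -0.4, -0.0]
grip_force: 0.0
eef_pos: [0.2547, 0.5209, 0.2337]
force: [-0.8, -0.3, 0.1]
grip_force: 0.0
d [0.0201 0.0207 0.0028] w [ 0.15 -0.11 -0.32] | t 35.45 pos [0.255 0.521 0.234] F [-0.8 -0.3  0.1] q [ 1.056  0.035  1.285  0.002  1.819 -0.088]
top 173 [208 160] [198 151  19  19] [-23. -43.   5.] [126. 102.  27.]
top 108 [208 173] [201 168  16  11] [-27. -45.   5.] [123. 102.  29.]
top 22 [364 197] [359 195  11   6] [-23. -19.  -8.] [102.  52.  11.]
top 19 [374 204] [372 200   5  11] [12.  6. -6.] [99. 57. 20.]
top 179 [356 212] [347 203  18  20] [15. -3. -9.] [112.  59.  14.]
top 15 [379 207] [378 204   3   9] [-24. -15.  -9.] [85. 51. 27.]
top 7 [368 222] [366 221   5   2] [25. 16. 12.] [103.  63.  34.]
top 228 [143 277] [121 266  36  19] [ 1. -2. -4.] [99. 64. 38.]
top 3525 [183 313] [ 86 266 217 112] [5. 4. 3.] [104.  65.  36.]
top 5 [117 284] [116 284   3   2] [24. 16. 10.] [100.  61.  32.]
top 527 [ 15 308] [  0 296  35  29] [-97. -59. -31.] [25. 18. 13.]
top 2245 [ 32 358] [  0 315  92  69] [ 3. 12. 16.] [79. 67. 53.]
top 9 [3
[... 2200 characters left out ...]
.] [156. 102.  62.]
side 10 [318 270] [316 268   4   5] [-25. -13.  -6.] [134.  71.  28.]
side 39 [336 285] [332 278   8  16] [-10. -14. -13.] [126.  73.  39.]
side 6 [  2 288] [  2 285   1   6] [20. 17. 13.] [106.  97.  80.]
side 67 [348 297] [343 288  10  18] [-35. -23. -14.] [120.  82.  51.]
side 25 [  1 300] [  0 292   3  15] [-24. -22. -19.] [88. 82. 69.]
side 7 [ 14 293] [ 14 292   2   4] [23. 22. 17.] [132. 124. 104.]
side 8 [  3 298] [  3 294   2   8] [22. 19. 15.] [98. 90. 74.]
side 134 [ 19 321] [  0 314  41  15] [38. 20.  7.] [148. 105.  70.]
side 62 [ 37 336] [ 29 333  17   9] [-40. -44. -38.] [158. 154. 129.]
side 114 [ 13 348] [  0 344  29   9] [-50. -35. -23.] [107.  75.  49.]
```

Run:
```python
from plan import *
p=robot.read_camera('side'); a=cv2.resize(cv2.imread('pics/b.png'),(512,384),interpolation=cv2.INTER_AREA)[...,::-1].astype(int)
b=p['frame'].astype(int); h=cv2.cvtColor(p['frame'],cv2.COLOR_RGB2HSV)
for r in range(190,210): print(r,' '.join('%4d:%2d'%((b-a)[r,c].sum(),h[r,c,0]) for c in range(241,263)))
for z in (.02,.035,.05):
  for u in((250,203),(255,203)):
    X=atz(p,[(u[0]+.5)/512,(u[1]+.5)/384],z); print(u,z,X.round(3),'st',(Rz(-SY)@(X-SO)).round(3))
```

```text
190    3:13  -15:17    2:17    1:18    0:19    6:19   -4:23   -2:28   -3:28   -2:21   -5:25    5:26    7:23    1:24   -3:23    0:24   -6:21   -4:28  -12:26   -4:21  -11:30    1:21
191    1:24   13:26   26:21   13:23  -11:20  -15:22   -5:23   11:28    4:23    8:26   -5:20    6:25    5:22   -3:23   -2:24    3:22    3:18    0:28   -7:24    6:25    7:25    3:26
192    3:25   35:27   33:24   10:23   -2:24  -11:23  -11:23   -8:23   -5:25   -4:23   -9:22    3:24   -3:22   -2:23    8:28    0:21    8:21    0:28    1:26    8:28    3:21    6:23
193   -7:23   26:28    1:22   -7:22   -1:23   -4:23    4:23  -13:23  -13:24  -11:24  -12:25   -6:28   -1:22    1:26    1:21   -3:21    5:22    4:18    2:26    1:26    3:25    0:21
194   -2:21   -7:28  -14:23  -24:20  -20:20  -18:20  -25:22  -34:23  -39:24  -40:22  -35:18  -21:20  -14:23   -8:24    0:21   -1:21   -1:21    1:21    7:24    4:21   -4:22    7:24
195    2:22    1:23  -12:21  -24:18  -27:18  -33:18  -67:19  -78:22  -94:23 -120:21 -110:19  -78:17  -71:20  -27:23   -9:21   -5:25    0:22    3:25    7:25    5:23    4:24    5:18
196    3:24    2:24 
[... 2165 characters left out ...]
24   -7:19   -1:21   -4:21   -5:22   10:24   15:25   14:25   24:26   26:25   14:24   14:22   -9:22   -5:21    2:21   11:20   -7:21    1:20    8:21   -1:15
209    7:26    4:24    0:19   -6:20   -2:20   -7:21    1:21  -10:22   -7:22   -9:22    4:25   -5:24   -9:23  -10:21    9:21    8:22    7:21    3:21   20:20    1:20   -5:24    8:108
(250, 203) 0.02 [0.597 0.099 0.02 ] st [0.015 0.037 0.02 ]
(255, 203) 0.02 [0.607 0.089 0.02 ] st [0.023 0.025 0.02 ]
(250, 203) 0.035 [0.579 0.082 0.035] st [-0.005  0.023  0.035]
(255, 203) 0.035 [0.59  0.072 0.035] st [0.003 0.011 0.035]
(250, 203) 0.05 [0.562 0.065 0.05 ] st [-0.025  0.009  0.05 ]
(255, 203) 0.05 [0.572 0.055 0.05 ] st [-0.017 -0.003  0.05 ]
```

Run:
```python
from plan import *
p=robot.read_camera('top')
S=lambda u,z:(Rz(-SY)@(atz(p,[(u[0]+.5)/512,(u[1]+.5)/384],z)-SO)).round(3)
print('bin +x rim',S((188,145.5),.077),S((212,142),.077),'+y rim',S((182,160),.077),'-x rim',S((195,201),.077))
for u in [(210,154.5),(207,162),(200,164.5),(211,170.5),(203,175.5)]: print(S(u,.028))
# strip of plate beyond +x wall: print hue/val
h=cv2.cvtColor(p['frame'],cv2.COLOR_RGB2HSV); a=cv2.cvtColor(cv2.resize(cv2.imread('pics/a.png'),(512,384),interpolation=cv2.INTER_AREA),cv2.COLOR_BGR2HSV)
for r in range(136,148): print(r,' '.join('%3d/%3d'%(h[r,c,2],a[r,c,2]) for c in range(184,230,2)))
q=robot.read_camera('side')
for X in (st(.088,.03,.02),st(.088,.08,.02)): print('side px',proj(q,X),'top',proj(p,X))
```

```text
bin +x rim [0.074 0.105 0.077] [0.071 0.04  0.077] +y rim [0.037 0.127 0.077] -x rim [-0.078  0.11   0.077]
[0.051 0.055 0.028]
[0.031 0.067 0.028]
[0.028 0.087 0.028]
[0.005 0.06  0.028]
[-0.004  0.084  0.028]
136 133/133 137/136 136/135 132/135 136/135 137/134 139/132 135/134 134/135 135/134 135/133 114/112 117/113 135/134 136/135 136/135 132/136 137/135 128/127  77/ 78  96/ 99 144/138  91/ 95
137 137/135 134/136 137/137 137/138 135/136 134/135 133/135 134/136 139/134 137/135 138/134 113/113 119/117 138/137 134/136 138/137 133/137 134/136 136/129  83/ 83  85/ 89 139/134  91/ 94
138 136/136 140/137 140/139 138/138 136/138 139/139 135/138 140/137 137/137 140/137 136/137 111/114 116/119 142/138 141/138 136/135 132/128 129/126 124/118  77/ 79  79/ 83 136/129  94/ 94
139 137/139 140/137 142/137 142/138 139/139 142/140 139/138 141/139 138/138 140/138 139/138 112/113 118/115 134/130 128/127 123/121 102/103 100/ 97  88/ 92  71/ 76  84/ 89 127/124  88/ 89
140 143/140 139/139 139/140 141/141 140/139 141/142 142/138 138/140 140/140 140/137 133/128 111/106 104/103 104/103  97/ 99  85/ 92  79/ 
[... 770 characters left out ...]
  71/ 67  70/ 72 119/114 128/130
145  87/ 94  72/ 79  76/ 83  86/ 90  85/ 92 108/108 130/118 125/119 128/119 106/109  96/ 97  93/ 94  79/ 79  68/ 75  68/ 72  71/ 70  68/ 67  68/ 68  71/ 69  73/ 65  70/ 68 107/108 132/131
146  85/ 89  89/ 92 102/103 120/111 125/117 127/119 111/106  98/ 95  91/ 92  81/ 81  72/ 72  73/ 74  68/ 69  68/ 69  67/ 71  68/ 70  67/ 68  66/ 70  69/ 69  71/ 69  70/ 72 107/108 137/134
147 120/113 127/118 128/119 106/103 100/ 98  97/ 94  76/ 80  68/ 70  67/ 70  67/ 69  65/ 70  69/ 71  65/ 70  70/ 67  71/ 72  69/ 71  74/ 71  77/ 77  72/ 75  79/ 82  80/ 84 112/112 138/134
side px [266.1656 194.2087] top [217.4979 141.365 ]
side px [253.0332 189.4712] top [200.0906 144.5558]
```

Nothing on the bench, on the plate or in the pan differs from the first picture, and the bin has not moved. The sixth bush can only lie in the strip of bin hidden under the pan's edge. The cup stands upright, so I'm handing in.

```bash
python3 -c "
from workcell import robot
print(robot.finish_job(), robot.state()['clock'])"
```

```text
the job is handed in; nothing more can be done
the job is handed in; nothing more can be done
```

I handed the job in at about 36 s. All six bushes were seen at rest in the pan, and the cup was stood back upright 5–6 mm from where it started. The pan was tipped to its stop (about 14 N) and eased back level, and is now empty. I can see five bushes in the bin; the sixth isn't visible, but nothing shows on the bench, so I take it to be in the part of the bin hidden under the pan's edge.

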